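Clear the cupboard's door track with a pick

ROBOT

A 6-joint arm with a two-finger parallel gripper is mounted at the origin on the work surface. World frame = base frame: x ahead of the robot, y to its left, z up, the work surface at z = 0. Lengths are in m, angles in rad, forces in N, time in s.
With the tool pointing down it reaches from about 0.4 to 0.825 m from the base axis. Payload 7 kg.
Tool frame: the origin (TCP) lies midway between the tips of the shut fingers; the grasp point (between the pads) lies 19 mm behind it; y points along the fingers, z is the direction in which the jaws open and shut, and the axes are right-handed (so a half turn about y gives the same grasp; the last joint's range is limited). The gripper opens to 88 mm and grips with 3 to 60 N. Pads are 19 mm wide; open, the fingers measure 130 mm over their backs; the gripper's body (78 mm by 193 mm) begins 47 mm behind the grasp point.
Start: joints at [1.465, 0.359, 0.012, 0, -1.224, -0.288], TCP at [0.259, 0.623, 0.187] pointing down, gripper open.
Joint ranges: [-3.07, 3.07], [-1.43, 2.12], [-1.02, 1.25], [-3.03, 1.67], [-3.05, -0], [-3.03, 3.03]. Speed limits (rad/s): [2.39, 2.39, 3.01, 3.14, 3.14, 3.14].

INTERFACE

Orientations are given as a 3x3 rotation matrix whose columns are the frame's x, y, z axes.
In Python, from plant import manip gives the robot as it stands. The module is installed in compiled form; this text tells all that it offers.
- The arm moves only by the tool carry_out, never from a script. Its argument "moves" is a list of rows, each an object with "delta_pos": the shift along the tool's x, y, z in mm, a list of three; "roll": the turn about the tool's y in rad; "claw": the opening, from 0 (shut) to 1 (fully open). A call has 1 to 10 rows; each row shifts and turns the commanded pose from where the row before left it, along the tool's axes as they then stand; what a row does not reach is not made up. A row lasts 1/12 s, in which the tool goes at most 41.7 mm and 7.16 degrees, less where a joint would pass 70% of its speed; a pose out of reach is approached as far as the arm can. A call is refused whole if a number of a shift passes 41.7 or a number of a turn 0.125, either way. A call with a gripper value outside its range is refused whole. The fingers move at their own pace and stop on an object; "newtons" is the grip in N (left out, the last holds). Time passes only in rows, so rows that do not move let the fingers close. It gives the time, the measured TCP pose, the force and the opening at its end, in the units of the state.
- manip.read_state(): the state, without advancing time (a new reading comes with each control period).
- manip.snapshot(name): name is "side" or "top"; returns a dict with "image" (420x560x3 uint8, red, green, blue), "fx", "fy", "cx", "cy" (pixels), "k1" (the pictures are not rectified: a ray, as slopes to the right and down, at radius r is drawn at 1 + k1 r^2 times it, then the intrinsics apply), "eye" and "rotation" of the camera in the world. Camera axes: x right, y down, z forward; pixel columns grow to the right and rows downward; lengths in m; the calibration is good to about 2 mm. A picture is of the moment at which its call begins. There is no depth.
- manip.finish_job(): hands the job in, once; it reports no verdict.
The state is a dict: "time_s": time; "qpos": joint angles; "qvel": joint speeds; "joint_efforts": joint torques, N m; "eef_pos": TCP position; "ee_rot": TCP orientation; "contact_force": force on the tool from outside, world axes, zero at the start; "wrist_torque": the same for the moment, N m; "width": finger opening in m.
Only numpy, scipy, OpenCV 4.12 (cv2) and the standard library are available. Lean on these libraries where they do the work, as an engineer would, in place of code of your own. Each camera call takes 0.05 s, during which the arm holds its last target.

TASK

The lower track of the sliding-door cupboard lies fixed on the counter with a stray brass roller stuck in its groove. Take the orange-handled pick from its fork stand, lower its tip into the groove at the closed end and guide it slowly (about 3 cm a second) and lightly along the groove, round the bend, so that it pushes the roller ahead of it until it drops into the blue pocket at the other end; then hang the pick upright in its fork again and let go. Move the roller only with the pick, not with the fingers, and leave the jug, canister, cup and pan lid where they are.

Things in the scene. Friction and masses are not known exactly. Their poses are not given: they have to be found in the camera images.
- rail: fixed aluminium door track, J-shaped, 22 mm high; groove 18 mm wide, black floor 10 mm above the counter. Origin on the counter amid the J, z up. Groove centre line in its axes (mm): along +y at x = 50 from the end wall y = -120 to y = 20, then a quarter circle of radius 80 about (-30, 20) to (-30, 100), then along -x to the mouth (-45, 100), where it drops into the pocket
- track_start (a point): on the groove floor, on the centre line, 12 mm from the closed end wall: where the pick's tip starts
- track_bend_in (a point): on the groove floor, on the centre line, where the straight part ends and the bend begins
- track_bend_mid (a point): on the groove floor, on the centre line, half-way round the bend
- track_bend_out (a point): on the groove floor, on the centre line, where the bend ends, 15 mm before the mouth
- track_mouth (a point): on the groove floor, on the centre line, at the edge where the floor drops 8 mm into the pocket
- track_pocket (a point): centre of the pocket's blue floor, 2 mm above the counter; the pocket is 34 x 34 mm inside with 22 mm high walls, its centre lies 17 mm beyond the mouth
- roller_center (a point): centre of the loose brass roller, a solid disc 14 mm in diameter and 10 mm high, 14 g, lying flat on the groove floor (its top 2 mm below the rims) in the straight part, 43 to 93 mm from the start point; polished, slides easily (friction about 0.25)
- pick_grip (a point): centre of the pick's orange handle, a 20 x 20 mm square bar 60 mm high, upright in the fork; x and y axes square to its flat sides, z up. Below it: a black round guard, 44 mm across, 4 mm thick, underside 34 mm below this point; then a steel shank 8 mm in diameter, 50 mm straight down. 90 g
- pick_flange (a point): centre of the underside of the pick's black guard, on the pick's axis, 34 mm below the middle of the handle
- pick_tip (a point): the lower end of the pick's shank, on its axis, 84 mm below the middle of the handle
- stand: dark steel fork stand fixed on the counter left or right of the track, 90 x 90 mm foot, 75 mm high; origin on the counter under its centre. Two level prongs along its x axis, 22 mm apart, 72 mm long, carry the pick's guard with the shank hanging between them; joined by an upright plate at +x, open at -x
- fork_seat (a point): mid-point between the prongs, at the height of their top faces (75 mm above the counter), where the centre of the guard's underside rests; the shank has 7 mm of play to each prong
- jug: bystander: stainless creamer jug, 72 mm in diameter, 85 mm high, loop handle at its +y side; origin under its centre
- canister: bystander: closed green canister with snap lid, 98 mm in diameter, 106 mm high; origin under its centre
- pan_lid: bystander: small aluminium saucepan lid lying flat, 154 mm in diameter, 39 mm high with its black knob; origin under its centre
- cup: bystander: white ceramic cup with blue dots, 78 mm in diameter, 75 mm high; origin under its centre
Not all that is in view belongs to the job. What is shaped like the part that bears pick_grip but pink is not meant. Leave any pink look-alike of the stand alone.

How it is judged:
By the outcome, as a careful person would: the job done as asked, in the order asked, and still so for the second after the job is handed in, with the robot touching nothing.
It also fails if it takes over 72 s, if anything falls off the work surface, if the arm or the gripper's body presses on something with over 40 N, if the wrist force passes 120 N, or if a joint passes its speed limit or range.

## Working session

There is one attempt and no reset: what is moved stays moved. The work goes in short steps, Python scripts to look and compute and a tool call to move; the robot and the scene stay as the last step left them, time stands still between calls to the robot, and variables do not carry over. Pictures are saved under pics/ and viewed, and the job is handed in when it is done.

Besides the shell and the picture viewer there is one more tool, called as name(argument=value, ...) on one line, values as JSON. carry_out: Moves the arm, as the interface text tells. Its arguments: {"type":"object","properties":{"moves":{"type":"array","items":{"type":"object","properties":{"delta_pos":{"type":"array","items":{"type":"number"}},"roll":{"type":"number"},"claw":{"type":"number"}}}},"newtons":{"type":"number"}},"required":["moves"]}

```bash
mkdir -p pics; cat > h.py <<'E'
import numpy as np, cv2
from plant import manip
def snap(n,f):
    s=manip.snapshot(n); cv2.imwrite(f'pics/{f}.png',cv2.cvtColor(s['image'],cv2.COLOR_RGB2BGR)); np.save(f'pics/{f}.npy',s,allow_pickle=True); return s
def load(f): return np.load(f'pics/{f}.npy',allow_pickle=True).item()
def ray(s,u,v):
    x=(u-s['cx'])/s['fx'];y=(v-s['cy'])/s['fy']; rd=np.hypot(x,y); r=rd
    for _ in range(30): r=rd/(1+s['k1']*r*r)
    k=r/rd if rd>0 else 1
    d=np.array(s['rotation'])@np.array([x*k,y*k,1]); return np.array(s['eye']),d
def at(s,u,v,z):
    o,d=ray(s,u,v); return o+d*(z-o[2])/d[2]
def proj(s,p):
    c=np.array(s['rotation']).T@(np.array(p)-np.array(s['eye'])); x,y=c[0]/c[2],c[1]/c[2]; k=1+s['k1']*(x*x+y*y)
    return s['cx']+s['fx']*x*k, s['cy']+s['fy']*y*k
def crop(f,u0,v0,u1,v1,k,out):
    im=cv2.imread(f'pics/{f}.png')[v0:v1,u0:u1]; cv2.imwrite(f'pics/{out}.png',cv2.resize(im,None,fx=k,fy=k,interpolation=cv2.INTER_CUBIC))
E
python3 - <<'E'
from h import *
for n in('top','side'):
    s=snap(n,n+'0'); print({k:v for k,v in s.items() if k!='image'})
print(manip.read_state())
E
```

```text
{'fx': 483.8164301159182, 'fy': 483.8164301159182, 'cx': 276.5841236221518, 'cy': 211.96637249632835, 'k1': 0.03261586201020981, 'eye': array([0.37857807, 0.04502066, 1.18056439]), 'rotation': array([[ 0.0115049 , -0.98304701,  0.18299238],
       [-0.99980121, -0.00832885,  0.01811535],
       [-0.01628412, -0.18316442, -0.98294742]])}
{'fx': 443.24472363225345, 'fy': 443.24472363225345, 'cx': 277.0461724817998, 'cy': 210.24412950629997, 'k1': -0.006273197933003835, 'eye': array([ 0.31303792, -0.71621466,  1.0122872 ]), 'rotation': array([[ 0.94121026, -0.25400017,  0.22272666],
       [-0.33777153, -0.69625076,  0.6333603 ],
       [-0.00580001, -0.67135594, -0.74111238]])}
{'time_s': 0.1, 'qpos': array([ 1.46509563e+00,  3.59346057e-01,  1.11794953e-02, -3.09750495e-04,
       -1.22408794e+00, -2.88121938e-01]), 'qvel': array([-0.00093904, -0.00328713,  0.00279745, -0.00018243,  0.00025297,
        0.00158383]), 'joint_efforts': array([-4.46664963e-04, -5.84165883e+01,  2.93751240e+01,  7.01554388e+00,
        1.01261563e-02, -4.67418420e-05]), 'eef_pos': array([0.25883968, 0.62288295, 0.18650891]), 'ee_rot': array([[-9.23408541e-01, -4.43535238e-04, -3.83818276e-01],
       [ 3.83818509e-01, -1.41928890e-03, -9.23407460e-01],
       [-1.35185273e-04, -9.99998894e-01,  1.48082053e-03]]), 'contact_force': array([ 0.44315349, -0.84970437, -0.37451201]), 'wrist_torque': array([-0.02641785, -0.02002287,  0.00361548]), 'width': 0.08752134718099124}
```

View pics/top0.png

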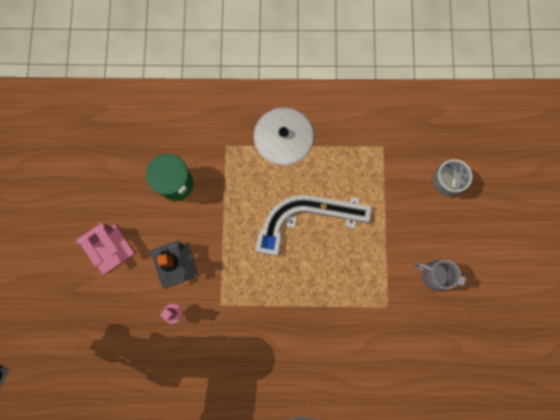

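View pics/side0.png

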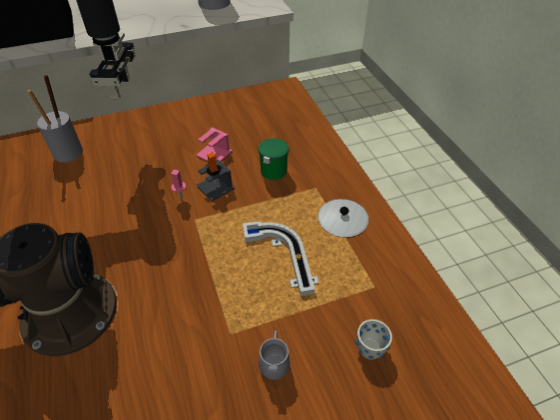

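The orange-handled pick is in the dark stand at top (165,260). The pink stand is at (105,247) and a pink pick at (171,314). I'll confirm this in enlarged crops.

```bash
python3 - <<'E'
from h import *
crop('top0',130,220,220,290,8,'c1'); crop('top0',240,180,390,265,5,'c2'); crop('side0',160,110,260,210,6,'c3'); crop('side0',235,210,325,305,6,'c4')
E
```

```text
(no output)
```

View pics/c1.png

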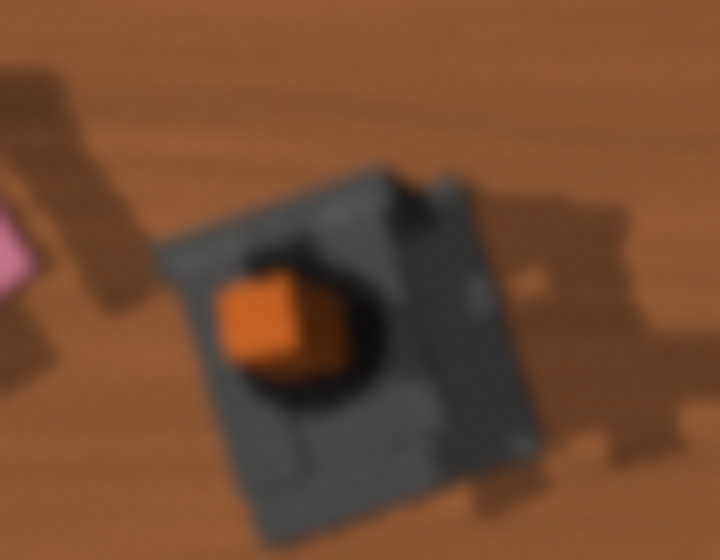

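View pics/c2.png

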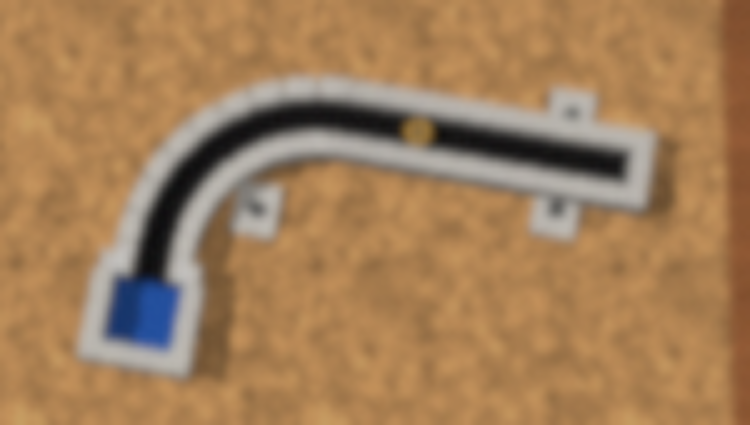

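View pics/c3.png

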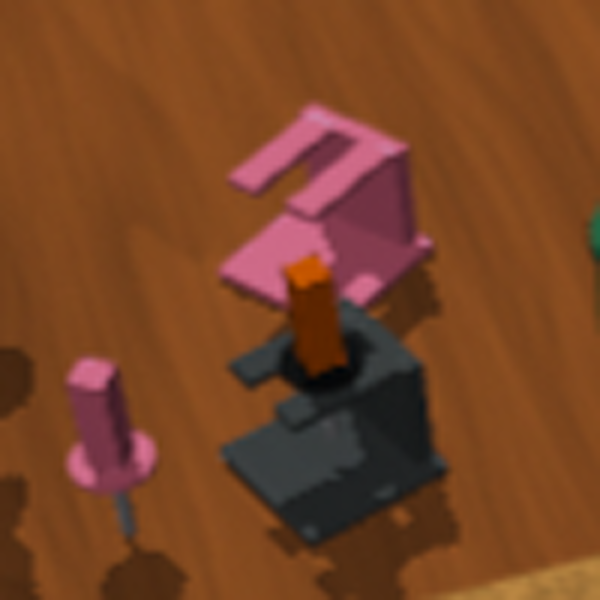

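View pics/c4.png

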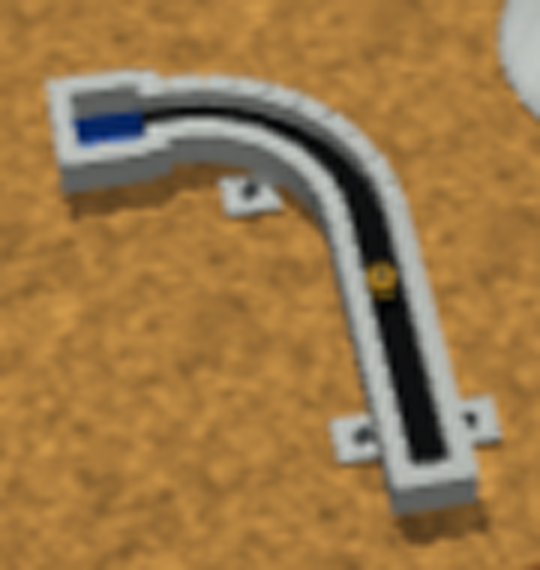

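```bash
cat > fit.py <<'E'
from h import *
from scipy.optimize import minimize
K=4
def poly(s,pts,T,z):
    x,y,t=T; c,n=np.cos(t),np.sin(t)
    return np.array([proj(s,(x+c*a-n*b,y+n*a+c*b,z)) for a,b in pts])
def mask(P,bb):
    u0,v0,u1,v1=bb; m=np.zeros(((v1-v0)*K,(u1-u0)*K),np.uint8)
    cv2.fillPoly(m,[np.round(((P-[u0,v0]+.5)*K-.5)*256).astype(np.int32)],255,shift=8); return m/255.
def dn(m,sig): 
    m=cv2.GaussianBlur(m,(0,0),sig*K); h,w=m.shape; return m.reshape(h//K,K,w//K,K).mean((1,3))
a=np.linspace(0,np.pi/2,25)
def groove(h): 
    o=[(-30+(80+h)*np.cos(t),20+(80+h)*np.sin(t)) for t in a]; i=[(-30+(80-h)*np.cos(t),20+(80-h)*np.sin(t)) for t in a[::-1]]
    return np.array([(50+h,-120)]+o+[(-45,100+h),(-45,100-h)]+i+[(50-h,-120)])/1e3
G=groove(9); PK=np.array([(-45,83),(-45,117),(-79,117),(-79,83)])/1e3
E
python3 - <<'E'
from fit import *
res=[]
def data(f,bb):
    s=load(f); im=s['image'][bb[1]:bb[3],bb[0]:bb[2]].astype(float); return s,bb,im
D=[data('top0',(240,180,390,265)),data('side0',(235,210,325,305))]
def obs(im):
    mx=im.max(2); return np.clip((120-mx)/90,0,1)
def render(s,bb,T):
    op=np.maximum(mask(poly(s,G,T,.022),bb),mask(poly(s,PK,T,.022),bb))
    bl=mask(poly(s,G,T,.010),bb)*op
    u=mask(poly(s,PK,T,.002),bb)*op*(1-mask(poly(s,G,T,.010),bb))
    return dn(bl,.5),dn(u,.5)
def cost(T,DD=D):
    c=0
    for s,bb,im in DD:
        bl,u=render(s,bb,T)
        o=np.clip((130-im.max(2))/100,0,1); sat=np.clip((im[...,2]-im[...,0])/80,0,1)
        w=cv2.dilate(np.float32(bl+u>0.02),np.ones((7,7)))
        c+=(w*((np.clip(o-sat,0,1)-bl)**2+(sat-u)**2)).sum()+20*(1-min(1,w.sum()/100))
    return c
# init
s=D[0][0]
e=at(s,365.5,212.5,.01); p=at(s,268.5,242,.002)
lo=np.array([(50,-120),(-62,100)])/1e3
dl=lo[1]-lo[0]; dw=(p-e)[:2]; t=np.arctan2(dw[1],dw[0])-np.arctan2(dl[1],dl[0])
R=np.array([[np.cos(t),-np.sin(t)],[np.sin(t),np.cos(t)]]); o=e[:2]-R@lo[0]
print('init',o,t,np.linalg.norm(dw),np.linalg.norm(dl))
for DD in(D,D[:1],D[1:]):
    r=minimize(lambda q:cost(q,DD),[*o,t],method='Nelder-Mead',options=dict(initial_simplex=np.array([[*o,t],[o[0]+.006,o[1],t],[o[0],o[1]+.006,t],[*o,t+.06]]),xatol=1e-5,fatol=1e-4,maxiter=400)); print(r.x,r.fun)
    if DD is D: np.save('rail.npy',r.x); T=r.x
for (s,bb,im),n in zip(D,'ts'):
    k=6; v=cv2.resize(cv2.cvtColor(im.astype(np.uint8),cv2.COLOR_RGB2BGR),None,fx=k if n=='s' else 5,fy=k if n=='s' else 5,interpolation=cv2.INTER_CUBIC); k=k if n=='s' else 5
    for P,z,c in((G,.022,(0,255,0)),(G,.01,(0,0,255)),(PK,.022,(0,255,255)),(PK,.002,(255,255,0))):
        cv2.polylines(v,[np.round((poly(s,P,T,z)-bb[:2]+.5)*k-.5).astype(int)],True,c,1)
    cv2.imwrite(f'pics/fit_{n}.png',v)
# handle
bbs=[('top0',(140,235,195,285)),('side0',(190,140,235,190))]
H=np.array([(-10,-10),(10,-10),(10,10),(-10,10)])/1e3
DH=[data(*b) for b in bbs]
def hm(s,bb,T):
    P=np.vstack([poly(s,H,T,.079),poly(s,H,T,.139)]).astype(np.float32); return dn(mask(cv2.convexHull(P)[:,0],bb),.5)
def top(s,bb,T): return dn(mask(poly(s,H,T,.139),bb),.5)
def ch(T,DD=DH):
    c=0
    for s,bb,im in DD:
        sat=(im[...,0]-im[...,2])/np.maximum(im.max(2),1); o=np.clip((sat-.72)/.15,0,1)
        o=np.clip((im[...,0]-2.2*im[...,2]-10)/40,0,1)*np.clip((sat-.6)/.2,0,1)
        c+=((o-hm(s,bb,T))**2).sum()
    return c
s=DH[0][0]; p=at(s,162.3,259.5,.139); print('top face',p)
for DD in (DH,DH[:1],DH[1:]):
  for t0 in(0,.35,-.35):
    x0=np.array([p[0],p[1],t0]); r=minimize(lambda q:ch(q,DD),x0,method='Nelder-Mead',options=dict(initial_simplex=np.array([x0,x0+[.005,0,0],x0+[0,.005,0],x0+[0,0,.1]]),xatol=1e-5,fatol=1e-4)); print(r.x,r.fun)
E
```

```text
init [ 0.56779989 -0.0246798 ] -0.16812541807503711 0.24834025103732796 0.24686838598735159
[ 0.56471149 -0.02214575 -0.17336986] 155.55703477933164
[ 0.56595409 -0.02309466 -0.17091574] 95.84632146034417
[ 0.56412646 -0.02043925 -0.16371062] 41.62910216843821
top face [0.46622635 0.30927494 0.139     ]
[0.46499032 0.31054677 0.00766675] 574.3691952843892
[0.46561333 0.31050796 0.25758602] 579.5993351799235
[ 0.46528995  0.3104431  -0.21411502] 577.4785972308655
[0.4668798  0.31078567 0.07576481] 18.53868268860221
[0.46695829 0.31017307 0.38630344] 19.700242893346594
[ 0.46621056  0.31014064 -0.10044773] 19.777394571161402
[0.46394067 0.30955705 0.01701576] 549.6561577937786
[0.46419169 0.31068935 0.01328993] 549.8664751693425
[ 0.46400284  0.31016358 -0.2628858 ] 552.6404924478206
```

View pics/fit_t.png

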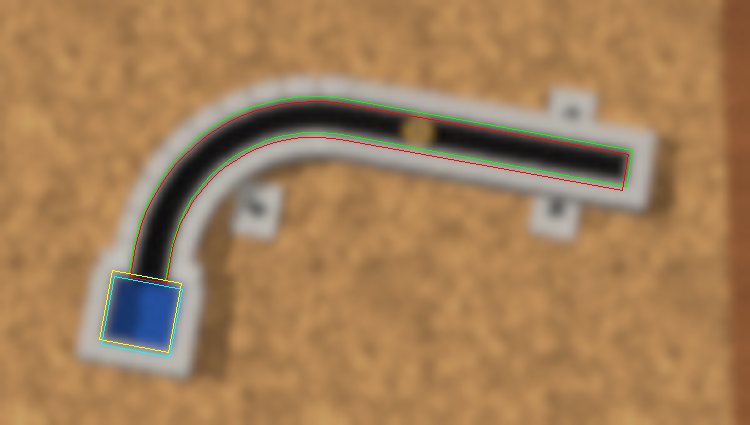

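View pics/fit_s.png

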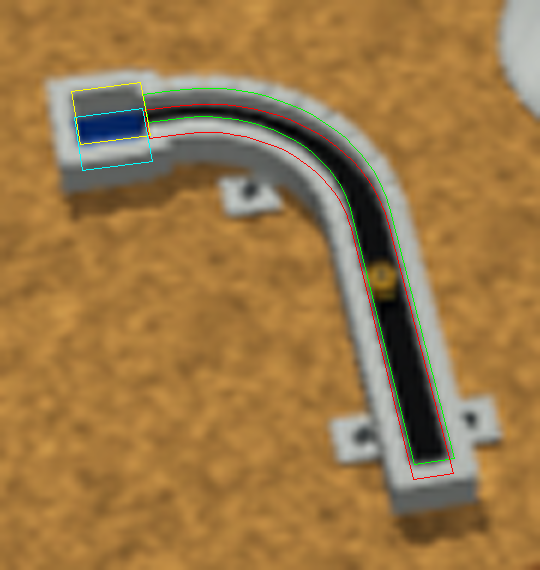

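```bash
python3 - <<'E'
from fit import *
H=np.array([(-10,-10),(10,-10),(10,10),(-10,10)])/1e3
g=np.array([(22*np.cos(t),22*np.sin(t)) for t in np.linspace(0,6.28,40)])/1e3
F=np.array([(-45,-45),(45,-45),(45,45),(-45,45)])/1e3
for f,bb,k,n in(('top0',(130,220,220,290),8,'a'),('side0',(190,145,240,205),10,'b')):
    s=load(f); im=s['image'][bb[1]:bb[3],bb[0]:bb[2]]
    v=cv2.resize(cv2.cvtColor(im,cv2.COLOR_RGB2BGR),None,fx=k,fy=k,interpolation=cv2.INTER_CUBIC)
    v=np.clip(v*1.5,0,255).astype(np.uint8)
    T=(.4658,.3103,.33)
    for P,z,c in((H,.139,(0,255,0)),(H,.079,(0,255,0)),(g,.079,(255,255,0)),(F,.004,(0,0,255)),(F,.075,(255,0,255))):
        cv2.polylines(v,[np.round((poly(s,P,T,z)-bb[:2]+.5)*k-.5).astype(int)],True,c,1)
    cv2.imwrite(f'pics/st_{n}.png',v)
E
```

```text
(no output)
```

View pics/st_a.png

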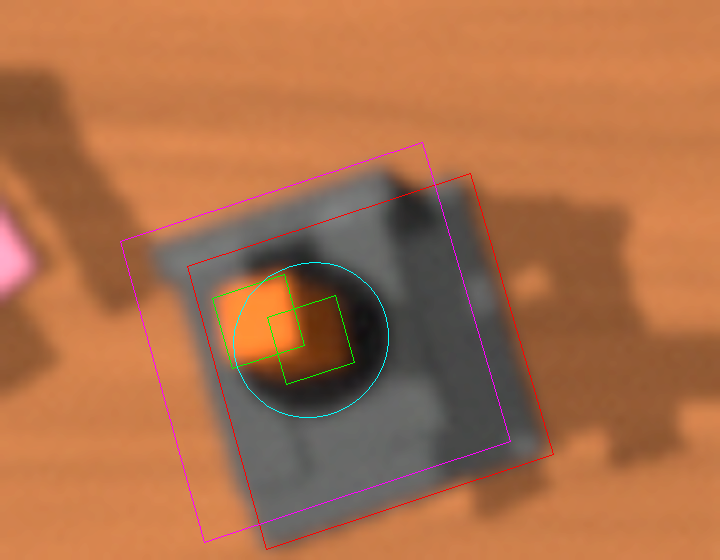

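View pics/st_b.png

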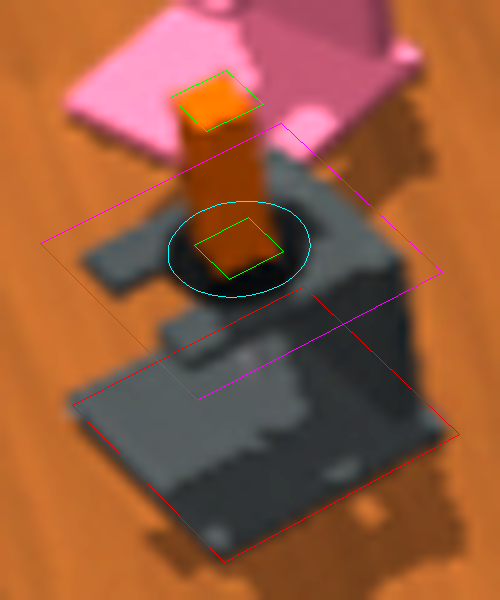

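The top crop shows the orange square handle at (162,260) standing on a black guard in the dark fork, so this is the pick meant. The pink stand at (105,247) and pink pick at (171,314) are decoys. The roller is at about (323,206). The rail fits in both views to about 2 mm. I'll turn the tool first, then move over the handle.

carry_out(moves=[{"delta_pos": [0,0,0],"roll": -0.11,"claw": 1},{"delta_pos": [0,0,0],"roll": -0.11,"claw": 1},{"delta_pos": [0,0,0],"roll": -0.11,"claw": 1},{"delta_pos": [0,0,0],"roll": -0.11,"claw": 1},{"delta_pos": [0,0,0],"roll": -0.11,"claw": 1},{"delta_pos": [0,0,0],"roll": -0.11,"claw": 1},{"delta_pos": [0,0,0],"roll": 0,"claw": 1}], newtons=40)

```text
time_s: 0.68
eef_pos: [0.2589, 0.623, 0.1868]
ee_rot: [[-0.963, -0.0, 0.268], [-0.268, -0.001, -0.963], [0.001, -1.0, 0.001]]
contact_force: [0.0, 0.2, -0.4]
width: 0.0879
```

```bash
cat > to.py <<'E'
from h import *
import sys
def to(p):
    st=manip.read_state(); R=st['ee_rot']; d=np.array(p)-st['eef_pos']
    print('t',st['time_s'],'pos',st['eef_pos'].round(4),'zyaw',np.degrees(np.arctan2(R[1,2],R[0,2])).round(2),'F',st['contact_force'].round(2),'w',st['width'].round(4))
    print('delta tool mm',(R.T@d*1e3).round(1)); 
if __name__=='__main__': to([float(a) for a in sys.argv[1:4]])
E
python3 to.py .4658 .3103 .187
```

```text
Traceback (most recent call last):
  File "to.py", line 7, in <module>
    if __name__=='__main__': to([float(a) for a in sys.argv[1:4]])
                             ~~^^^^^^^^^^^^^^^^^^^^^^^^^^^^^^^^^^^
  File "to.py", line 5, in to
    print('t',st['time_s'],'pos',st['eef_pos'].round(4),'zyaw',np.degrees(np.arctan2(R[1,2],R[0,2])).round(2),'F',st['contact_force'].round(2),'w',st['width'].round(4))
                                                                                                                                                   ^^^^^^^^^^^^^^^^^
AttributeError: 'float' object has no attribute 'round'
```

```bash
sed -i "s/st\['width'\].round(4)/round(st['width'],4)/" to.py; python3 to.py .4658 .3103 .187
```

```text
t 0.6833 pos [0.2589 0.623  0.1868] zyaw -74.46 F [ 0.01  0.17 -0.42] w 0.0879
delta tool mm [-1.156e+02  1.000e-01  3.567e+02]
```

carry_out(moves=[{"delta_pos": [-9,0,27.5]},{"delta_pos": [-9,0,27.5]},{"delta_pos": [-9,0,27.5]},{"delta_pos": [-9,0,27.5]},{"delta_pos": [-9,0,27.5]},{"delta_pos": [-9,0,27.5]},{"delta_pos": [-9,0,27.5]},{"delta_pos": [-9,0,27.5]},{"delta_pos": [-9,0,27.5]},{"delta_pos": [-9,0,27.5]}])

```text
$.moves[0]: bad value
```

carry_out(moves=[{"delta_pos": [-9,0,27.5]},{"delta_pos": [-9,0,27.5]},{"delta_pos": [-5,0,18]},{"delta_pos": [-2.5,0,8.5]},{"delta_pos": [0,0,0]},{"delta_pos": [0,0,0]}])

```text
$.moves[0]: bad value
```

```bash
python3 to.py .4658 .3103 .090; python3 - <<'E'
from h import *
s=snap('side','side1');crop('side1',160,90,270,200,6,'d1')
s=snap('top','top1');crop('top1',110,210,230,310,6,'d2')
E
```

```text
t 0.6833 pos [0.2589 0.623  0.1868] zyaw -74.46 F [ 0.01  0.17 -0.42] w 0.0879
delta tool mm [-115.6   97.1  356.7]
```

View pics/d1.png

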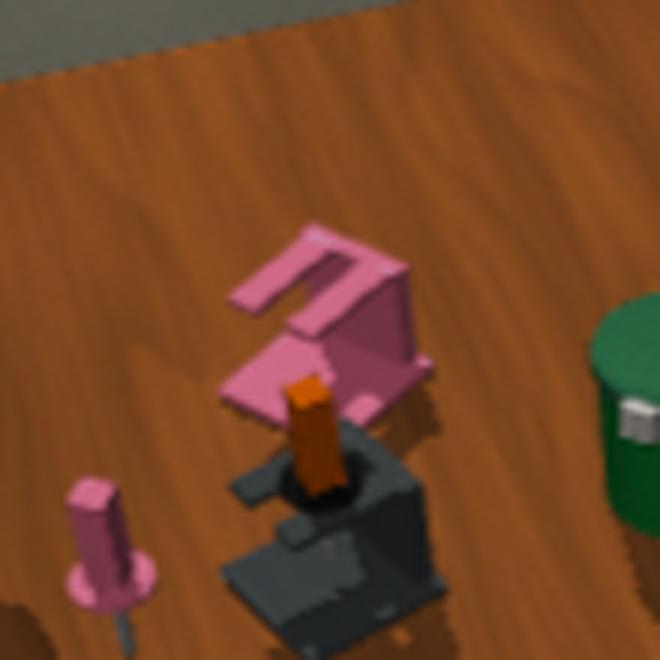

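View pics/d2.png

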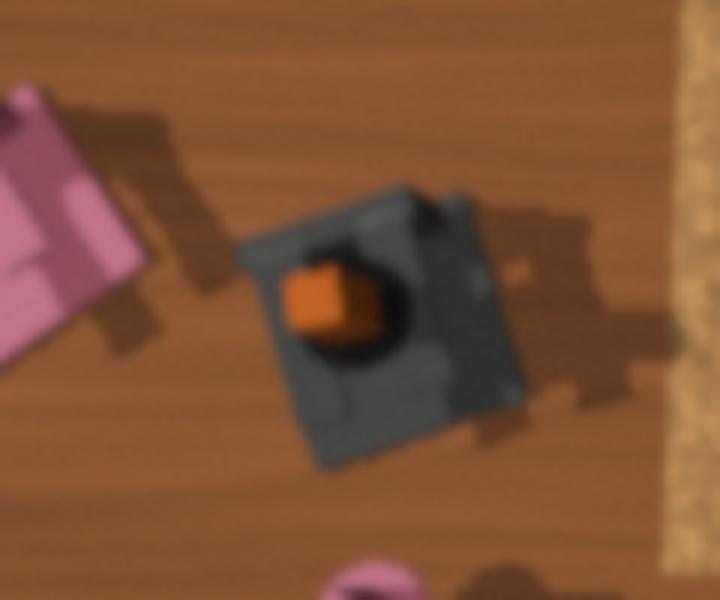

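The rows need every field, so both calls were refused and nothing moved.

carry_out(moves=[{"delta_pos": [-9,0,27.5],"roll": 0,"claw": 1},{"delta_pos": [-9,0,27.5],"roll": 0,"claw": 1},{"delta_pos": [-9,0,27.5],"roll": 0,"claw": 1},{"delta_pos": [-9,0,27.5],"roll": 0,"claw": 1},{"delta_pos": [-9,0,27.5],"roll": 0,"claw": 1},{"delta_pos": [-9,0,27.5],"roll": 0,"claw": 1},{"delta_pos": [-9,0,27.5],"roll": 0,"claw": 1},{"delta_pos": [-9,0,27.5],"roll": 0,"claw": 1},{"delta_pos": [-9,0,27.5],"roll": 0,"claw": 1},{"delta_pos": [-9,0,27.5],"roll": 0,"claw": 1}])

```text
time_s: 1.62
eef_pos: [0.4187, 0.3804, 0.1875]
ee_rot: [[-0.966, 0.0, 0.259], [-0.259, 0.0, -0.966], [-0.0, -1.0, -0.0]]
contact_force: [-0.1, 0.0, -0.0]
width: 0.0879
```

carry_out(moves=[{"delta_pos": [-9,0,27.5],"roll": 0,"claw": 1},{"delta_pos": [-9,0,27.5],"roll": 0,"claw": 1},{"delta_pos": [-5,0,18],"roll": 0,"claw": 1},{"delta_pos": [-2.5,0,8.5],"roll": 0,"claw": 1},{"delta_pos": [0,0,0],"roll": 0,"claw": 1},{"delta_pos": [0,0,0],"roll": 0,"claw": 1}])

```text
time_s: 2.12
eef_pos: [0.4643, 0.3097, 0.1874]
ee_rot: [[-0.966, -0.0, 0.26], [-0.26, 0.0, -0.966], [-0.0, -1.0, -0.0]]
contact_force: [-0.3, -0.8, -0.4]
width: 0.0877
```

```bash
python3 to.py .4658 .3103 .090; python3 - <<'E'
from h import *
s=snap('side','side1');crop('side1',160,70,290,200,5,'d1')
E
```

```text
t 2.1167 pos [0.4643 0.3097 0.1874] zyaw -74.91 F [-0.32 -0.84 -0.36] w 0.0877
delta tool mm [-1.6 97.4 -0.2]
```

View pics/d1.png

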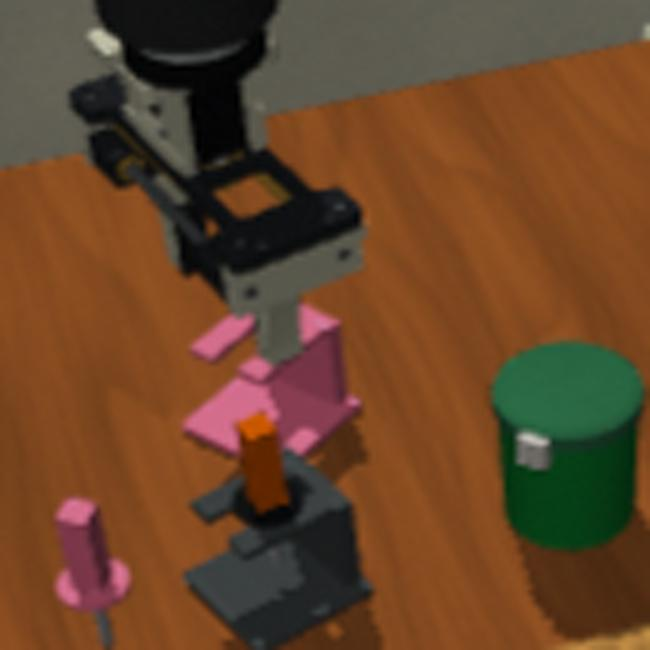

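The gripper is over the handle, open and clear of it. Lowering and grasping now.

carry_out(moves=[{"delta_pos": [-1.6,12,0],"roll": 0,"claw": 1},{"delta_pos": [0,12,0],"roll": 0,"claw": 1},{"delta_pos": [0,12,0],"roll": 0,"claw": 1},{"delta_pos": [0,12,0],"roll": 0,"claw": 1},{"delta_pos": [0,12,0],"roll": 0,"claw": 1},{"delta_pos": [0,12,0],"roll": 0,"claw": 1},{"delta_pos": [0,10,0],"roll": 0,"claw": 1},{"delta_pos": [0,10,0],"roll": 0,"claw": 1},{"delta_pos": [0,5,0],"roll": 0,"claw": 1},{"delta_pos": [0,0,0],"roll": 0,"claw": 1}])

```text
time_s: 3.0
eef_pos: [0.465, 0.31, 0.0891]
ee_rot: [[-0.965, -0.001, 0.263], [-0.263, -0.002, -0.965], [0.002, -1.0, 0.001]]
contact_force: [-1.4, 0.2, 0.3]
width: 0.0872
```

carry_out(moves=[{"delta_pos": [0,0,0],"roll": 0,"claw": 0.4},{"delta_pos": [0,0,0],"roll": 0,"claw": 0.3},{"delta_pos": [0,0,0],"roll": 0,"claw": 0.25},{"delta_pos": [0,0,0],"roll": 0,"claw": 0.2},{"delta_pos": [0,0,0],"roll": 0,"claw": 0.1},{"delta_pos": [0,0,0],"roll": 0,"claw": 0},{"delta_pos": [0,0,0],"roll": 0,"claw": 0},{"delta_pos": [0,0,0],"roll": 0,"claw": 0}], newtons=30)

```text
time_s: 3.67
eef_pos: [0.4658, 0.3102, 0.0904]
ee_rot: [[-0.965, 0.0, 0.263], [-0.263, 0.0, -0.965], [-0.0, -1.0, -0.0]]
contact_force: [0.1, 0.0, -0.2]
width: 0.0401
```

```bash
python3 to.py .4658 .3103 .090; python3 - <<'E'
from h import *
s=snap('side','side2');crop('side2',160,90,260,190,6,'d1')
s=snap('top','top2');crop('top2',110,210,230,310,6,'d2')
E
```

```text
t 3.6667 pos [0.4658 0.3102 0.0904] zyaw -74.75 F [ 0.11  0.03 -0.17] w 0.0401
delta tool mm [-0.   0.4 -0.1]
```

View pics/d1.png

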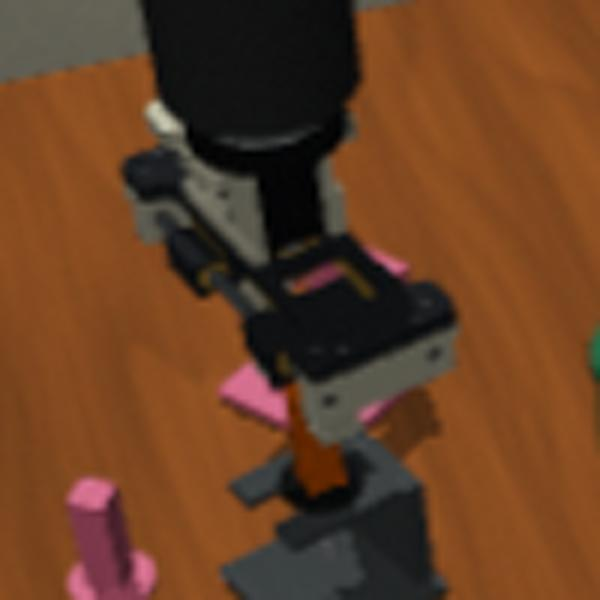

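carry_out(moves=[{"delta_pos": [0,0,0],"roll": 0,"claw": 0},{"delta_pos": [0,0,0],"roll": 0,"claw": 0},{"delta_pos": [0,0,0],"roll": 0,"claw": 0},{"delta_pos": [0,0,0],"roll": 0,"claw": 0},{"delta_pos": [0,0,0],"roll": 0,"claw": 0}])

```text
time_s: 4.18
eef_pos: [0.4658, 0.3102, 0.0903]
ee_rot: [[-0.965, -0.0, 0.263], [-0.263, -0.0, -0.965], [0.0, -1.0, 0.0]]
contact_force: [0.9, -0.2, 0.5]
width: 0.0196
```

```bash
python3 to.py .4658 .3103 .090
```

```text
t 4.1833 pos [0.4658 0.3102 0.0903] zyaw -74.75 F [ 0.9  -0.16  0.46] w 0.0196
delta tool mm [-0.1  0.3 -0.1]
```

Gripped: the opening reads 19.6 mm and there is almost no side force. Lifting now.

carry_out(moves=[{"delta_pos": [0,-4,0],"roll": 0,"claw": 0},{"delta_pos": [0,-8,0],"roll": 0,"claw": 0},{"delta_pos": [0,-10,0],"roll": 0,"claw": 0},{"delta_pos": [0,-10,0],"roll": 0,"claw": 0},{"delta_pos": [0,-10,0],"roll": 0,"claw": 0},{"delta_pos": [0,-10,0],"roll": 0,"claw": 0},{"delta_pos": [0,-10,0],"roll": 0,"claw": 0},{"delta_pos": [0,-8,0],"roll": 0,"claw": 0},{"delta_pos": [0,0,0],"roll": 0,"claw": 0},{"delta_pos": [0,0,0],"roll": 0,"claw": 0}])

```text
time_s: 5.02
eef_pos: [0.4659, 0.3104, 0.1609]
ee_rot: [[-0.965, 0.001, 0.263], [-0.263, 0.001, -0.965], [-0.001, -1.0, -0.001]]
contact_force: [0.2, 0.6, -1.7]
width: 0.0197
```

```bash
cat > path.py <<'E'
from h import *
T=np.array([.5648,-.0222,-.171])
def W(p):
    c,n=np.cos(T[2]),np.sin(T[2]); return np.array([T[0]+c*p[0]-n*p[1],T[1]+n*p[0]+c*p[1]])
def P(s): # s from start mm
    if s<128: q=(50,-108+s)
    elif s<128+125.664:
        a=(s-128)/80; q=(-30+80*np.cos(a),20+80*np.sin(a))
    else: q=(-30-(s-253.664),100)
    return W(np.array(q)/1e3)
E
python3 - <<'E'
from path import *
from to import to
p=P(0); print(p); to([*p,.160])
snap('side','side3'); crop('side3',160,90,260,190,6,'d1')
E
```

```text
[ 0.59569263 -0.13713322]
t 5.0167 pos [0.4659 0.3104 0.1609] zyaw -74.75 F [ 0.22  0.61 -1.7 ] w 0.0197
delta tool mm [ -7.6   0.5 465.9]
```

View pics/d1.png

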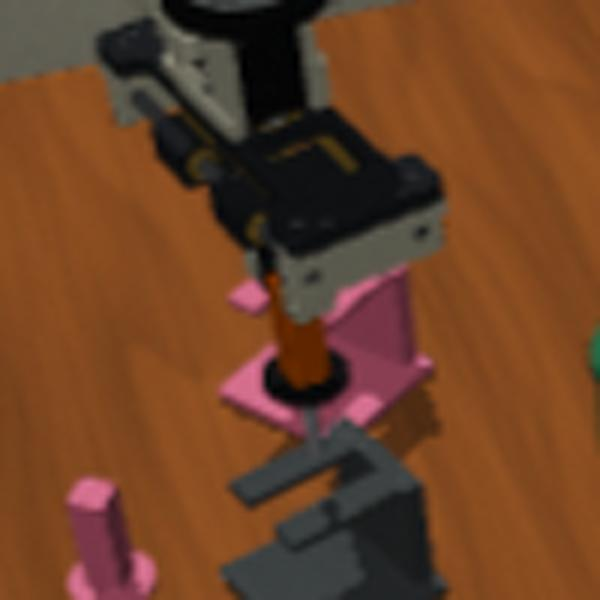

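carry_out(moves=[{"delta_pos": [0,-1,10],"roll": 0,"claw": 0},{"delta_pos": [0,0,20],"roll": 0,"claw": 0},{"delta_pos": [0,0,26],"roll": 0,"claw": 0},{"delta_pos": [-1,0,26],"roll": 0,"claw": 0},{"delta_pos": [-1,0,26],"roll": 0,"claw": 0},{"delta_pos": [-1,0,26],"roll": 0,"claw": 0},{"delta_pos": [-1,0,26],"roll": 0,"claw": 0},{"delta_pos": [-1,0,26],"roll": 0,"claw": 0},{"delta_pos": [-1,0,26],"roll": 0,"claw": 0},{"delta_pos": [-1,0,26],"roll": 0,"claw": 0}])

```text
time_s: 5.9
eef_pos: [0.5348, 0.0805, 0.1607]
ee_rot: [[-0.965, -0.001, 0.263], [-0.263, -0.001, -0.965], [0.001, -1.0, 0.0]]
contact_force: [0.1, -0.3, -1.0]
width: 0.0193
```

carry_out(moves=[{"delta_pos": [0,0,26],"roll": 0,"claw": 0},{"delta_pos": [0,0,26],"roll": 0,"claw": 0},{"delta_pos": [0,0,26],"roll": 0,"claw": 0},{"delta_pos": [0,0,26],"roll": 0,"claw": 0},{"delta_pos": [0,4,26],"roll": 0,"claw": 0},{"delta_pos": [0,6,26],"roll": 0,"claw": 0},{"delta_pos": [0,8,26],"roll": 0,"claw": 0},{"delta_pos": [0,8,22],"roll": 0,"claw": 0},{"delta_pos": [0,8,14],"roll": 0,"claw": 0},{"delta_pos": [0,0,10],"roll": 0,"claw": 0}])

```text
time_s: 6.73
eef_pos: [0.5935, -0.1393, 0.1247]
ee_rot: [[-0.965, -0.004, 0.261], [-0.261, 0.0, -0.965], [0.004, -1.0, -0.001]]
contact_force: [-0.7, 1.2, -1.7]
width: 0.0198
```

```bash
python3 - <<'E'
from path import *
from to import to
p=P(0); to([*p,.0773])
s=snap('side','side4'); crop('side4',220,180,340,300,6,'d1'); print(proj(s,[*p,.01]))
s=snap('top','top4'); crop('top4',240,160,400,260,5,'d2'); print(proj(s,[*p,.01]))
E
```

```text
t 6.7333 pos [ 0.5935 -0.1393  0.1247] zyaw -74.85 F [-0.68  1.19 -1.74] w 0.0198
delta tool mm [-2.8 47.4 -1.4]
(np.float64(305.86596285011416), np.float64(285.04404614001083))
(np.float64(359.6794844031311), np.float64(212.9818488803112))
```

View pics/d1.png

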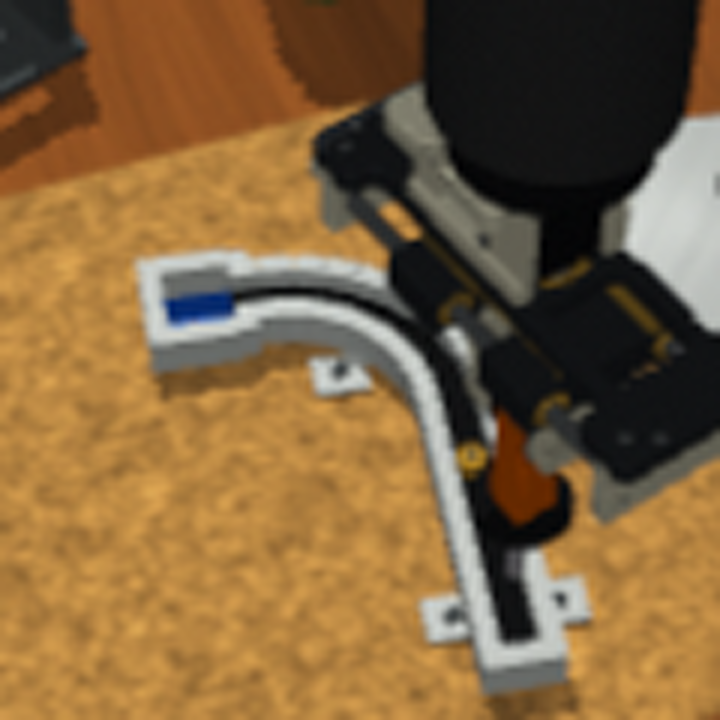

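View pics/d2.png

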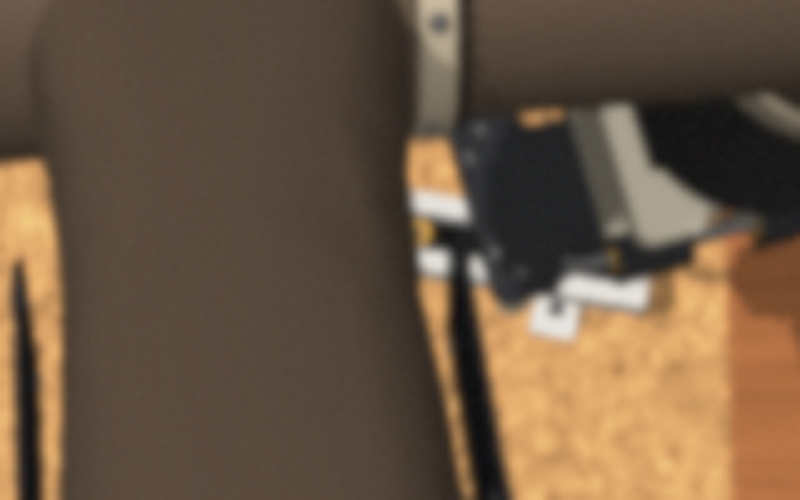

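carry_out(moves=[{"delta_pos": [-2.5,6,0],"roll": 0,"claw": 0},{"delta_pos": [0,8,0],"roll": 0,"claw": 0},{"delta_pos": [0,8,0],"roll": 0,"claw": 0},{"delta_pos": [0,4,0],"roll": 0,"claw": 0},{"delta_pos": [0,0,0],"roll": 0,"claw": 0},{"delta_pos": [0,0,0],"roll": 0,"claw": 0},{"delta_pos": [0,0,0],"roll": 0,"claw": 0}])

```text
time_s: 7.42
eef_pos: [0.5977, -0.1367, 0.1016]
ee_rot: [[-0.965, 0.0, 0.264], [-0.264, -0.0, -0.965], [-0.0, -1.0, 0.0]]
contact_force: [0.6, 0.2, -0.8]
width: 0.0195
```

```bash
cat > look.py <<'E'
from path import *
from to import to
import sys
from fit import poly,G
f=sys.argv[1]; S=float(sys.argv[2]); p=P(S); to([*p,.0773])
s=snap('side',f); bb=(235,195,335,305); k=6
st=manip.read_state(); e=st['eef_pos']
im=s['image'][bb[1]:bb[3],bb[0]:bb[2]]
v=cv2.resize(cv2.cvtColor(im,cv2.COLOR_RGB2BGR),None,fx=k,fy=k,interpolation=cv2.INTER_CUBIC)
q=lambda P:np.round((np.array(P)-bb[:2]+.5)*k-.5).astype(int)
cv2.polylines(v,[q(poly(s,G,T,.022))],True,(0,255,0),1)
tip=e-[0,0,.0653]; gd=e-[0,0,.0153]
cv2.line(v,tuple(map(int,q(proj(s,tip)))),tuple(map(int,q(proj(s,gd)))),(255,0,255),1)
cv2.circle(v,tuple(map(int,q(proj(s,[*p,.01])))),3,(0,255,255),1)
cv2.imwrite(f'pics/{f}c.png',v)
E
python3 look.py s5 0
```

```text
t 7.4167 pos [ 0.5977 -0.1367  0.1016] zyaw -74.72 F [ 0.57  0.2  -0.8 ] w 0.0195
delta tool mm [ 2.1 24.3 -0.1]
```

View pics/s5c.png

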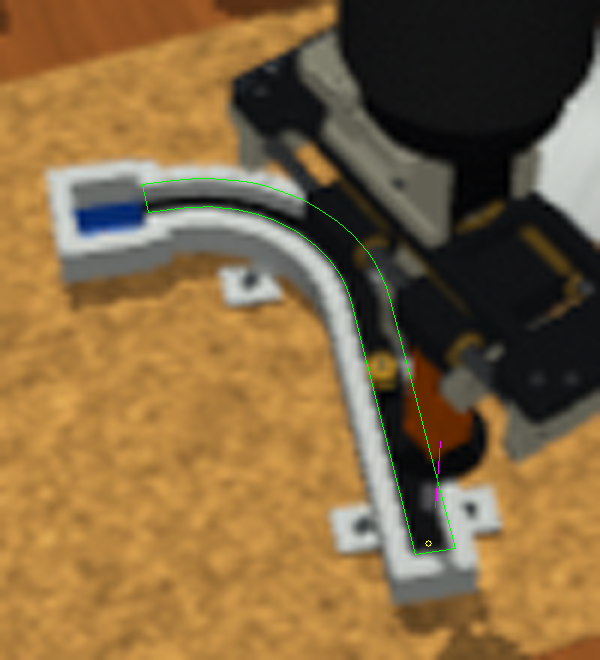

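```bash
python3 - <<'E'
from h import *
crop('s5',290,255,330,300,16,'d3')
s=load('s5'); e=manip.read_state()['eef_pos']
for z in(.0653,.0153): print((np.array(proj(s,e-[0,0,z]))-[290,255]+.5)*16)
E
```

```text
[280.03769193 393.98037198]
[294.12360765 217.42877708]
```

View pics/d3.png

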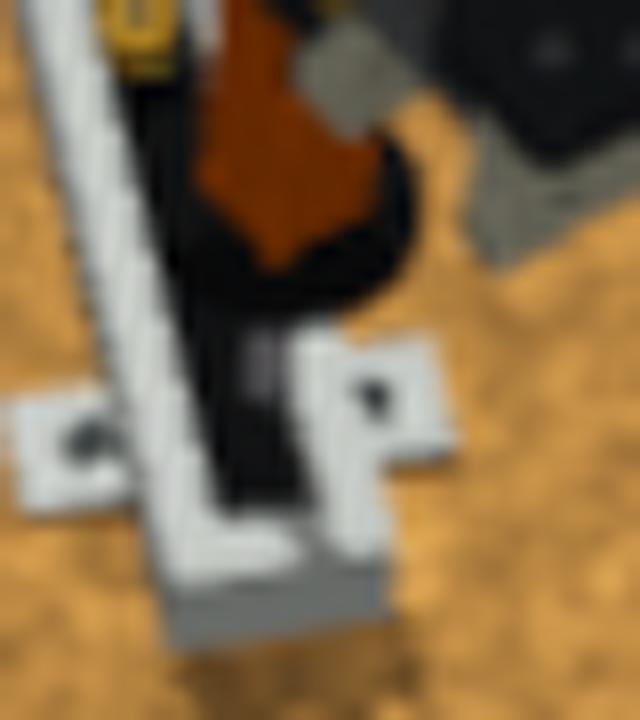

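The shank tip (d3 at 266,395) already lies over the groove, about 1.8 mm left of the nominal axis. I'll take that offset into account and lower.

carry_out(moves=[{"delta_pos": [0,4,0],"roll": 0,"claw": 0},{"delta_pos": [0,5,0],"roll": 0,"claw": 0},{"delta_pos": [0,5,0],"roll": 0,"claw": 0},{"delta_pos": [0,4,0],"roll": 0,"claw": 0},{"delta_pos": [0,3,0],"roll": 0,"claw": 0},{"delta_pos": [0,1.5,0],"roll": 0,"claw": 0},{"delta_pos": [0,0,0],"roll": 0,"claw": 0},{"delta_pos": [0,0,0],"roll": 0,"claw": 0}])

```text
time_s: 8.13
eef_pos: [0.5976, -0.137, 0.0788]
ee_rot: [[-0.965, -0.0, 0.263], [-0.263, -0.0, -0.965], [0.0, -1.0, 0.0]]
contact_force: [-0.6, 1.0, -1.2]
width: 0.0196
```

```bash
sed -i 's/^T=.*/T=np.array([.5645,-.0213,-.168])/' path.py; python3 look.py s6 0;  python3 - <<'E'
from h import *
crop('s6',290,255,330,300,16,'d3')
s=load('s6'); e=manip.read_state()['eef_pos']
for z in(.0653,.0153): print((np.array(proj(s,e-[0,0,z]))-[290,255]+.5)*16)
E
```

```text
t 8.1333 pos [ 0.5976 -0.137   0.0788] zyaw -74.75 F [-0.57  0.98 -1.16] w 0.0196
delta tool mm [ 1.6  1.5 -1.3]
[273.37591987 472.10715167]
[287.03742237 300.72455683]
```

View pics/d3.png

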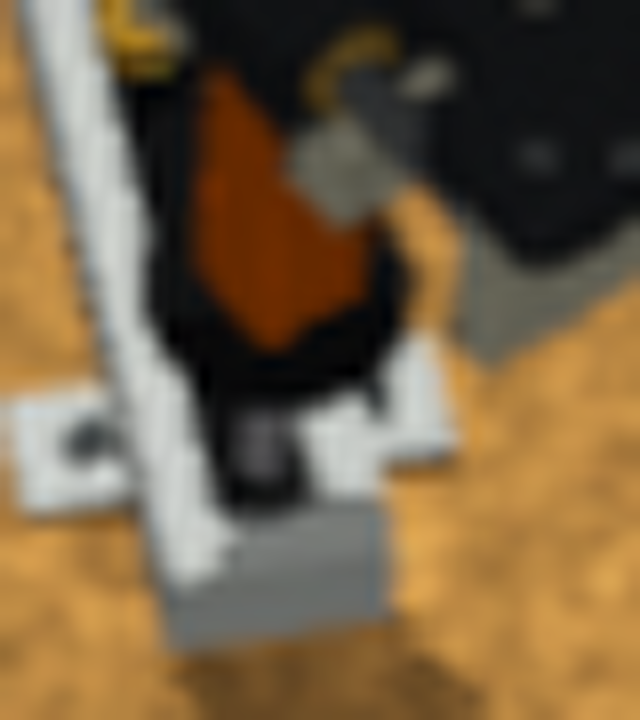

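The tip is in the groove, centred (260 against groove centre 262 in d3), with no contact force. I'll plan the slow 2.5 mm/row pushes.

```bash
cat > plan.py <<'E'
from path import *
import sys
# usage: plan.py s_start(current commanded s) s_end n
D=np.array([float(sys.argv[4]),float(sys.argv[5])]) if len(sys.argv)>4 else np.array([.0018,-.0004])
a,b,n=float(sys.argv[1]),float(sys.argv[2]),int(sys.argv[3])
st=manip.read_state(); R=st['ee_rot']; e=st['eef_pos']
ss=np.linspace(0,270.7,2708); pts=np.array([P(x)+D for x in ss]); i=np.argmin(np.linalg.norm(pts-e[:2],axis=1))
print('t',round(st['time_s'],2),'near s',ss[i].round(1),'lateral err mm',((e[:2]-pts[i])*1e3).round(1),'z',e[2].round(4),'F',st['contact_force'].round(1))
q=np.array([[*(P(x)+D),.0773] for x in np.linspace(a,b,n+1)])
print((np.diff(q,axis=0)@R*1e3).round(1).tolist())
print('err now to start', (R.T@(q[0]-e)*1e3).round(1))
E
python3 plan.py 0 25 10; python3 plan.py 25 125 4;
```

```text
t 8.18 near s 0.0 lateral err mm [ 0.1 -0.4] z 0.079 F [-0.6 -0.3 -0.3]
[[-1.1, -0.0, -2.3], [-1.1, -0.0, -2.3], [-1.1, -0.0, -2.3], [-1.1, -0.0, -2.3], [-1.1, -0.0, -2.3], [-1.1, -0.0, -2.3], [-1.1, -0.0, -2.3], [-1.1, -0.0, -2.3], [-1.1, -0.0, -2.3], [-1.1, -0.0, -2.3]]
err now to start [ 0.   1.7 -0.4]
t 8.18 near s 0.0 lateral err mm [ 0.1 -0.4] z 0.079 F [-0.6 -0.3 -0.3]
[[-10.5, -0.0, -22.7], [-10.5, -0.0, -22.7], [-10.5, -0.0, -22.7], [-10.5, -0.0, -22.7]]
err now to start [-10.5   1.7 -23.1]
```

carry_out(moves=[{"delta_pos": [-0.4,0.8,-1],"roll": 0,"claw": 0},{"delta_pos": [-0.9,0.7,-1.8],"roll": 0,"claw": 0},{"delta_pos": [-1.1,0,-2.3],"roll": 0,"claw": 0},{"delta_pos": [-1.1,0,-2.3],"roll": 0,"claw": 0},{"delta_pos": [-1,0,-2.3],"roll": 0,"claw": 0},{"delta_pos": [-1.1,0,-2.3],"roll": 0,"claw": 0},{"delta_pos": [-1,0,-2.3],"roll": 0,"claw": 0},{"delta_pos": [-1,0,-2.2],"roll": 0,"claw": 0},{"delta_pos": [-1,0,-2.2],"roll": 0,"claw": 0},{"delta_pos": [-1,0,-2.2],"roll": 0,"claw": 0}])

```text
time_s: 9.02
eef_pos: [0.6014, -0.114, 0.0774]
ee_rot: [[-0.965, 0.0, 0.263], [-0.263, -0.0, -0.965], [-0.0, -1.0, 0.0]]
contact_force: [0.1, -0.0, -1.0]
width: 0.0197
```

```bash
python3 plan.py 23 48 10; python3 look.py s7 23
```

```text
t 9.02 near s 22.9 lateral err mm [-0.  0.] z 0.0774 F [ 0.1 -0.  -1. ]
[[-1.1, 0.0, -2.3], [-1.1, 0.0, -2.3], [-1.1, 0.0, -2.3], [-1.1, 0.0, -2.3], [-1.1, 0.0, -2.3], [-1.1, 0.0, -2.3], [-1.1, 0.0, -2.3], [-1.1, 0.0, -2.3], [-1.1, 0.0, -2.3], [-1.1, 0.0, -2.3]]
err now to start [-0.1  0.1 -0.1]
t 9.0167 pos [ 0.6014 -0.114   0.0774] zyaw -74.74 F [ 0.11 -0.02 -1.03] w 0.0197
delta tool mm [ 1.6  0.1 -0.9]
```

View pics/s7c.png

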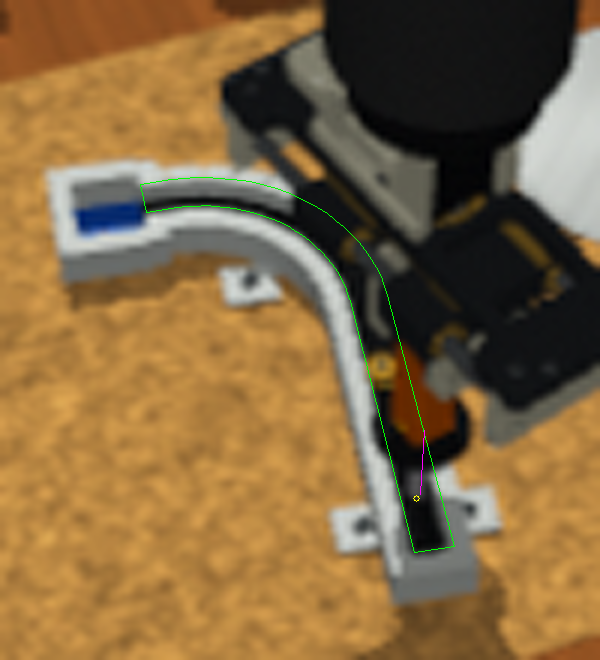

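Tracking is within 0.1 mm. Continuing along the straight.

carry_out(moves=[{"delta_pos": [-1.1,0,-2.3],"roll": 0,"claw": 0},{"delta_pos": [-1,0,-2.3],"roll": 0,"claw": 0},{"delta_pos": [-1.1,0,-2.3],"roll": 0,"claw": 0},{"delta_pos": [-1,0,-2.2],"roll": 0,"claw": 0},{"delta_pos": [-1.1,0,-2.3],"roll": 0,"claw": 0},{"delta_pos": [-1,0,-2.3],"roll": 0,"claw": 0},{"delta_pos": [-1.1,0,-2.2],"roll": 0,"claw": 0},{"delta_pos": [-1,0,-2.3],"roll": 0,"claw": 0},{"delta_pos": [-1.1,0,-2.2],"roll": 0,"claw": 0},{"delta_pos": [-1,0,-2.3],"roll": 0,"claw": 0}])

```text
time_s: 9.9
eef_pos: [0.6055, -0.0893, 0.0774]
ee_rot: [[-0.965, 0.0, 0.263], [-0.263, -0.0, -0.965], [-0.0, -1.0, 0.0]]
contact_force: [-0.4, 1.1, -0.9]
width: 0.0196
```

```bash
python3 plan.py 48 73 1
```

```text
t 9.9 near s 47.9 lateral err mm [-0.  0.] z 0.0774 F [-0.4  1.1 -0.9]
[[-10.5, -0.0, -22.7]]
err now to start [-0.1  0.1 -0.1]
```

carry_out(moves=[{"delta_pos": [-1.1,0,-2.3],"roll": 0,"claw": 0},{"delta_pos": [-1,0,-2.3],"roll": 0,"claw": 0},{"delta_pos": [-1.1,0,-2.3],"roll": 0,"claw": 0},{"delta_pos": [-1,0,-2.2],"roll": 0,"claw": 0},{"delta_pos": [-1.1,0,-2.3],"roll": 0,"claw": 0},{"delta_pos": [-1,0,-2.3],"roll": 0,"claw": 0},{"delta_pos": [-1.1,0,-2.2],"roll": 0,"claw": 0},{"delta_pos": [-1,0,-2.3],"roll": 0,"claw": 0},{"delta_pos": [-1.1,0,-2.2],"roll": 0,"claw": 0},{"delta_pos": [-1,0,-2.3],"roll": 0,"claw": 0}])

```text
time_s: 10.73
eef_pos: [0.6097, -0.0646, 0.0774]
ee_rot: [[-0.965, 0.0, 0.263], [-0.263, 0.0, -0.965], [-0.0, -1.0, -0.0]]
contact_force: [0.2, 0.0, -2.0]
width: 0.0199
```

```bash
python3 plan.py 73 98 1;python3 look.py s8 73
```

```text
t 10.73 near s 72.9 lateral err mm [-0.1  0. ] z 0.0774 F [ 0.2  0.  -2. ]
[[-10.5, 0.0, -22.7]]
err now to start [-0.1  0.1 -0.1]
t 10.7333 pos [ 0.6097 -0.0646  0.0774] zyaw -74.75 F [ 0.17  0.01 -1.97] w 0.0199
delta tool mm [ 1.5  0.1 -0.9]
```

View pics/s8c.png

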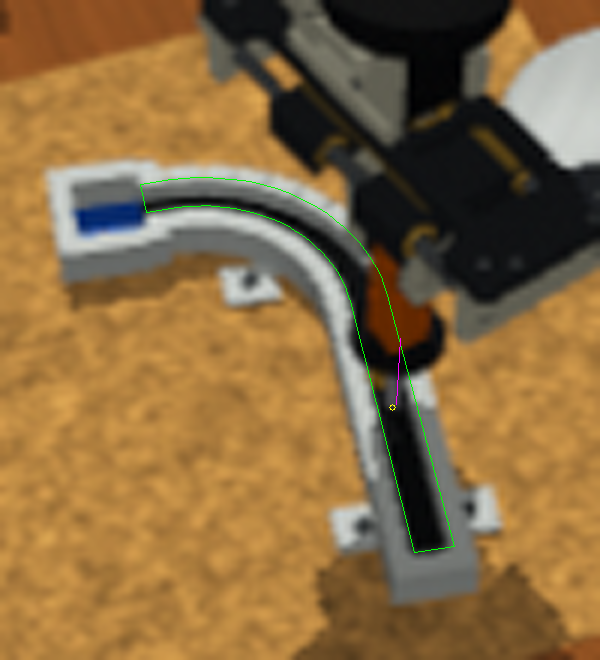

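carry_out(moves=[{"delta_pos": [-1.1,0,-2.3],"roll": 0,"claw": 0},{"delta_pos": [-1,0,-2.3],"roll": 0,"claw": 0},{"delta_pos": [-1.1,0,-2.3],"roll": 0,"claw": 0},{"delta_pos": [-1,0,-2.2],"roll": 0,"claw": 0},{"delta_pos": [-1.1,0,-2.3],"roll": 0,"claw": 0},{"delta_pos": [-1,0,-2.3],"roll": 0,"claw": 0},{"delta_pos": [-1.1,0,-2.2],"roll": 0,"claw": 0},{"delta_pos": [-1,0,-2.3],"roll": 0,"claw": 0},{"delta_pos": [-1.1,0,-2.2],"roll": 0,"claw": 0},{"delta_pos": [-1,0,-2.3],"roll": 0,"claw": 0}])

```text
time_s: 11.62
eef_pos: [0.6138, -0.04, 0.0774]
ee_rot: [[-0.965, 0.0, 0.263], [-0.263, 0.0, -0.965], [-0.0, -1.0, -0.0]]
contact_force: [-0.1, 0.1, -1.1]
width: 0.0195
```

carry_out(moves=[{"delta_pos": [-1.1,0,-2.3],"roll": 0,"claw": 0},{"delta_pos": [-1,0,-2.3],"roll": 0,"claw": 0},{"delta_pos": [-1.1,0,-2.3],"roll": 0,"claw": 0},{"delta_pos": [-1,0,-2.2],"roll": 0,"claw": 0},{"delta_pos": [-1.1,0,-2.3],"roll": 0,"claw": 0},{"delta_pos": [-1,0,-2.3],"roll": 0,"claw": 0},{"delta_pos": [-1.1,0,-2.2],"roll": 0,"claw": 0},{"delta_pos": [-1,0,-2.3],"roll": 0,"claw": 0},{"delta_pos": [-1.1,0,-2.2],"roll": 0,"claw": 0},{"delta_pos": [-1,0,-2.3],"roll": 0,"claw": 0}])

```text
time_s: 12.45
eef_pos: [0.618, -0.0153, 0.0774]
ee_rot: [[-0.965, 0.0, 0.263], [-0.263, 0.0, -0.965], [-0.0, -1.0, -0.0]]
contact_force: [0.3, -0.4, -0.8]
width: 0.0193
```

```bash
python3 plan.py 123 148 10;python3 look.py s9 123; python3 plan.py 148 173 10;python3 plan.py 173 198 10;
```

```text
t 12.45 near s 122.9 lateral err mm [-0.1  0. ] z 0.0774 F [ 0.3 -0.4 -0.8]
[[-1.1, 0.0, -2.3], [-1.1, 0.0, -2.3], [-1.0, 0.0, -2.3], [-0.9, 0.0, -2.3], [-0.9, 0.0, -2.3], [-0.8, 0.0, -2.4], [-0.7, 0.0, -2.4], [-0.6, 0.0, -2.4], [-0.6, 0.0, -2.4], [-0.5, 0.0, -2.5]]
err now to start [-0.1  0.1 -0. ]
t 12.45 pos [ 0.618  -0.0153  0.0774] zyaw -74.75 F [ 0.31 -0.39 -0.76] w 0.0193
delta tool mm [ 1.5  0.1 -0.9]
t 12.5 near s 123.3 lateral err mm [-0.1 -0. ] z 0.0773 F [ 0.2  0.5 -1. ]
[[-0.4, 0.0, -2.5], [-0.3, 0.0, -2.5], [-0.3, 0.0, -2.5], [-0.2, 0.0, -2.5], [-0.1, 0.0, -2.5], [-0.0, 0.0, -2.5], [0.0, 0.0, -2.5], [0.1, 0.0, -2.5], [0.2, 0.0, -2.5], [0.3, 0.0, -2.5]]
err now to start [ -8.1   0.  -23.2]
t 12.5 near s 123.3 lateral err mm [-0.1 -0. ] z 0.0773 F [ 0.2  0.5 -1. ]
[[0.4, 0.0, -2.5], [0.4, 0.0, -2.5], [0.5, 0.0, -2.4], [0.6, 0.0, -2.4], [0.7, 0.0, -2.4], [0.7, 0.0, -2.4], [0.8, 0.0, -2.4], [0.9, 0.0, -2.3], [1.0, 0.0, -2.3], [1.0, 0.0, -2.3]]
err now to start [ -8.8   0.  -48.1]
```

View pics/s9c.png

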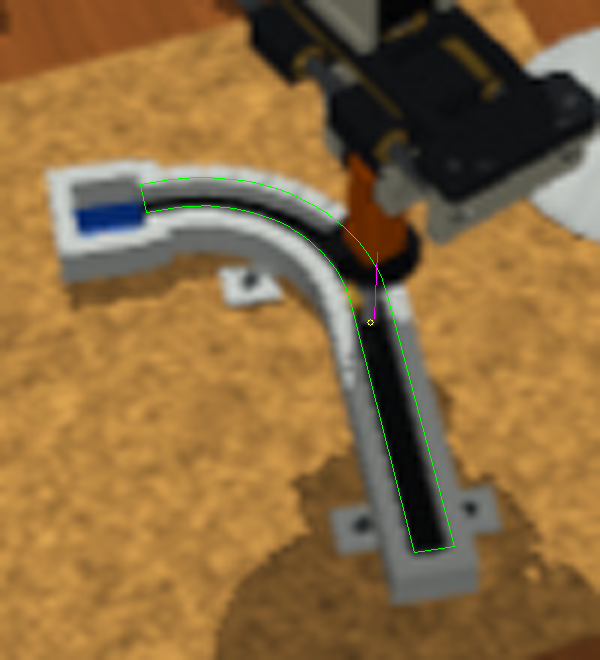

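The roller is just ahead of the pick at (355,298) in the crop, entering the bend. Forces are about zero.

carry_out(moves=[{"delta_pos": [-1.1,0,-2.3],"roll": 0,"claw": 0},{"delta_pos": [-1.1,0,-2.3],"roll": 0,"claw": 0},{"delta_pos": [-1,0,-2.3],"roll": 0,"claw": 0},{"delta_pos": [-0.9,0,-2.3],"roll": 0,"claw": 0},{"delta_pos": [-0.9,0,-2.3],"roll": 0,"claw": 0},{"delta_pos": [-0.8,0,-2.4],"roll": 0,"claw": 0},{"delta_pos": [-0.7,0,-2.4],"roll": 0,"claw": 0},{"delta_pos": [-0.6,0,-2.4],"roll": 0,"claw": 0},{"delta_pos": [-0.6,0,-2.4],"roll": 0,"claw": 0},{"delta_pos": [-0.5,0,-2.5],"roll": 0,"claw": 0}])

```text
time_s: 13.33
eef_pos: [0.6196, 0.0096, 0.0773]
ee_rot: [[-0.965, -0.0, 0.263], [-0.263, -0.0, -0.965], [0.0, -1.0, -0.0]]
contact_force: [0.4, 0.4, -0.2]
width: 0.0197
```

```bash
python3 plan.py 148 173 10;python3 look.py s10 148
```

```text
t 13.33 near s 148.1 lateral err mm [-0.2 -0.1] z 0.0773 F [ 0.4  0.4 -0.2]
[[-0.4, 0.0, -2.5], [-0.3, 0.0, -2.5], [-0.3, 0.0, -2.5], [-0.2, 0.0, -2.5], [-0.1, 0.0, -2.5], [-0.0, 0.0, -2.5], [0.0, 0.0, -2.5], [0.1, 0.0, -2.5], [0.2, 0.0, -2.5], [0.3, 0.0, -2.5]]
err now to start [-0.2  0.   0.1]
t 13.3333 pos [0.6196 0.0096 0.0773] zyaw -74.74 F [ 0.35  0.39 -0.17] w 0.0197
delta tool mm [ 1.4  0.  -0.8]
```

View pics/s10c.png

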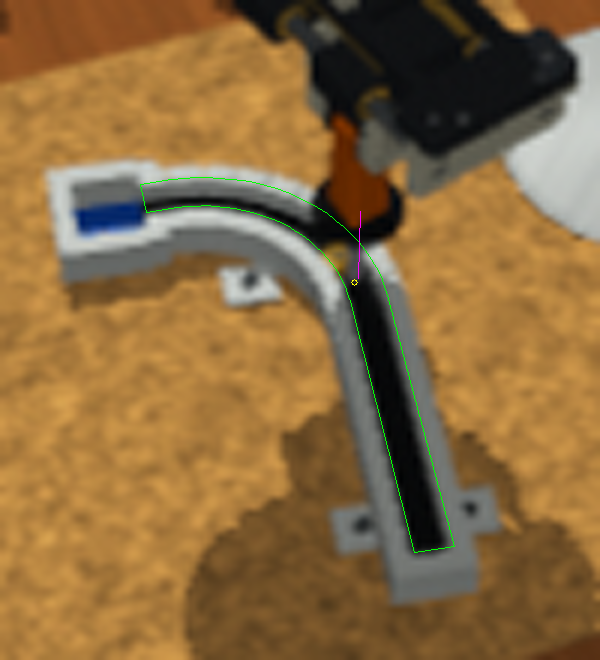

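carry_out(moves=[{"delta_pos": [-0.5,0,-2.4],"roll": 0,"claw": 0},{"delta_pos": [-0.4,0,-2.4],"roll": 0,"claw": 0},{"delta_pos": [-0.3,0,-2.5],"roll": 0,"claw": 0},{"delta_pos": [-0.2,0,-2.5],"roll": 0,"claw": 0},{"delta_pos": [-0.1,0,-2.5],"roll": 0,"claw": 0},{"delta_pos": [0,0,-2.5],"roll": 0,"claw": 0},{"delta_pos": [0,0,-2.5],"roll": 0,"claw": 0},{"delta_pos": [0.1,0,-2.5],"roll": 0,"claw": 0},{"delta_pos": [0.2,0,-2.5],"roll": 0,"claw": 0},{"delta_pos": [0.3,0,-2.5],"roll": 0,"claw": 0}])

```text
time_s: 14.22
eef_pos: [0.6139, 0.0338, 0.0774]
ee_rot: [[-0.965, 0.0, 0.263], [-0.263, 0.0, -0.965], [-0.0, -1.0, 0.0]]
contact_force: [-0.7, -0.1, -1.1]
width: 0.0198
```

```bash
python3 plan.py 173 198 10;python3 look.py s11 173
```

```text
t 14.22 near s 173.0 lateral err mm [-0.  0.] z 0.0774 F [-0.7 -0.1 -1.1]
[[0.4, -0.0, -2.5], [0.4, -0.0, -2.5], [0.5, -0.0, -2.4], [0.6, -0.0, -2.4], [0.7, -0.0, -2.4], [0.7, -0.0, -2.4], [0.8, -0.0, -2.4], [0.9, -0.0, -2.3], [1.0, -0.0, -2.3], [1.0, -0.0, -2.3]]
err now to start [-0.   0.1  0. ]
t 14.2167 pos [0.6139 0.0338 0.0774] zyaw -74.75 F [-0.71 -0.09 -1.05] w 0.0198
delta tool mm [ 1.6  0.1 -0.9]
```

View pics/s11c.png

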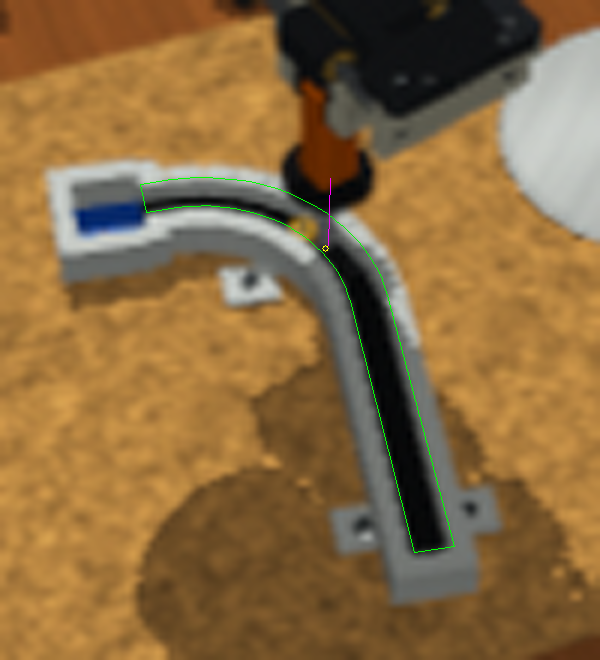

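Mid-bend, the roller is at (300,228) and the pick right behind it. Continuing.

carry_out(moves=[{"delta_pos": [0.4,0,-2.5],"roll": 0,"claw": 0},{"delta_pos": [0.4,0,-2.5],"roll": 0,"claw": 0},{"delta_pos": [0.5,0,-2.4],"roll": 0,"claw": 0},{"delta_pos": [0.6,0,-2.4],"roll": 0,"claw": 0},{"delta_pos": [0.7,0,-2.4],"roll": 0,"claw": 0},{"delta_pos": [0.7,0,-2.4],"roll": 0,"claw": 0},{"delta_pos": [0.8,0,-2.4],"roll": 0,"claw": 0},{"delta_pos": [0.9,0,-2.3],"roll": 0,"claw": 0},{"delta_pos": [1,0,-2.3],"roll": 0,"claw": 0},{"delta_pos": [1,0,-2.3],"roll": 0,"claw": 0}])

```text
time_s: 15.1
eef_pos: [0.6008, 0.0549, 0.0774]
ee_rot: [[-0.965, 0.0, 0.263], [-0.263, 0.0, -0.965], [-0.0, -1.0, -0.0]]
contact_force: [0.2, 0.4, -0.7]
width: 0.0196
```

```bash
python3 plan.py 198 223 10;python3 look.py s12 198
```

```text
t 15.1 near s 198.0 lateral err mm [-0.1 -0.1] z 0.0774 F [ 0.2  0.4 -0.7]
[[1.1, -0.0, -2.2], [1.2, -0.0, -2.2], [1.2, -0.0, -2.2], [1.3, -0.0, -2.1], [1.4, -0.0, -2.1], [1.4, -0.0, -2.0], [1.5, -0.0, -2.0], [1.6, -0.0, -2.0], [1.6, -0.0, -1.9], [1.7, -0.0, -1.9]]
err now to start [-0.1  0.1 -0. ]
t 15.1 pos [0.6008 0.0549 0.0774] zyaw -74.75 F [ 0.21  0.37 -0.67] w 0.0196
delta tool mm [ 1.5  0.1 -0.9]
```

View pics/s12c.png

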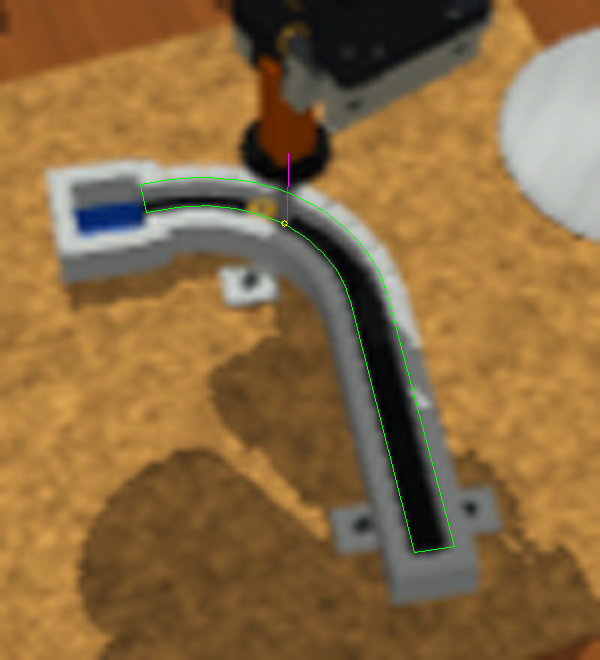

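carry_out(moves=[{"delta_pos": [1.1,0,-2.2],"roll": 0,"claw": 0},{"delta_pos": [1.2,0,-2.2],"roll": 0,"claw": 0},{"delta_pos": [1.2,0,-2.2],"roll": 0,"claw": 0},{"delta_pos": [1.3,0,-2.1],"roll": 0,"claw": 0},{"delta_pos": [1.4,0,-2.1],"roll": 0,"claw": 0},{"delta_pos": [1.4,0,-2],"roll": 0,"claw": 0},{"delta_pos": [1.5,0,-2],"roll": 0,"claw": 0},{"delta_pos": [1.6,0,-2],"roll": 0,"claw": 0},{"delta_pos": [1.6,0,-1.9],"roll": 0,"claw": 0},{"delta_pos": [1.7,0,-1.9],"roll": 0,"claw": 0}])

```text
time_s: 15.98
eef_pos: [0.5818, 0.0711, 0.0774]
ee_rot: [[-0.965, 0.0, 0.263], [-0.263, -0.0, -0.965], [-0.0, -1.0, 0.0]]
contact_force: [-0.0, 0.2, -1.0]
width: 0.0197
```

```bash
python3 plan.py 223 248 10;python3 plan.py 248 270.5 9;python3 look.py s13 223;python3 -c "
from h import *
crop('s13',240,200,300,245,12,'d4')"
```

```text
t 15.98 near s 223.1 lateral err mm [-0.1 -0.2] z 0.0774 F [-0.   0.2 -1. ]
[[1.7, -0.0, -1.8], [1.8, -0.0, -1.7], [1.8, -0.0, -1.7], [1.9, -0.0, -1.6], [1.9, -0.0, -1.6], [2.0, -0.0, -1.5], [2.0, -0.0, -1.4], [2.1, -0.0, -1.4], [2.1, -0.0, -1.3], [2.2, -0.0, -1.2]]
err now to start [-0.2  0.1 -0.1]
t 15.98 near s 223.1 lateral err mm [-0.1 -0.2] z 0.0774 F [-0.   0.2 -1. ]
[[2.2, -0.0, -1.2], [2.2, -0.0, -1.1], [2.3, -0.0, -1.1], [2.3, -0.0, -1.1], [2.3, -0.0, -1.1], [2.3, -0.0, -1.1], [2.3, -0.0, -1.1], [2.3, -0.0, -1.1], [2.3, -0.0, -1.1]]
err now to start [ 19.5   0.1 -15.4]
t 15.9833 pos [0.5818 0.0711 0.0774] zyaw -74.75 F [-0.02  0.23 -0.99] w 0.0197
delta tool mm [ 1.4  0.1 -0.9]
```

View pics/d4.png

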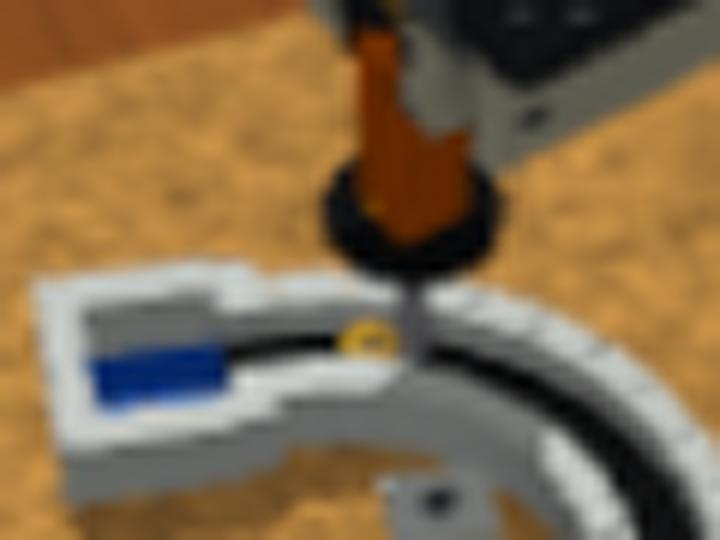

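carry_out(moves=[{"delta_pos": [1.7,0,-1.8],"roll": 0,"claw": 0},{"delta_pos": [1.7,0,-1.7],"roll": 0,"claw": 0},{"delta_pos": [1.8,0,-1.7],"roll": 0,"claw": 0},{"delta_pos": [1.8,0,-1.6],"roll": 0,"claw": 0},{"delta_pos": [1.9,0,-1.6],"roll": 0,"claw": 0},{"delta_pos": [2,0,-1.5],"roll": 0,"claw": 0},{"delta_pos": [2,0,-1.4],"roll": 0,"claw": 0},{"delta_pos": [2.1,0,-1.4],"roll": 0,"claw": 0},{"delta_pos": [2.1,0,-1.3],"roll": 0,"claw": 0},{"delta_pos": [2.2,0,-1.2],"roll": 0,"claw": 0}])

```text
time_s: 16.87
eef_pos: [0.5591, 0.0806, 0.0774]
ee_rot: [[-0.965, 0.0, 0.263], [-0.263, 0.0, -0.965], [-0.0, -1.0, -0.0]]
contact_force: [-0.4, 0.1, -0.5]
width: 0.0194
```

```bash
python3 plan.py 248 270.5 9;python3 look.py s14 248;python3 -c "
from h import *
crop('s14',235,195,295,240,12,'d4')"
```

```text
t 16.87 near s 247.8 lateral err mm [-0.  -0.1] z 0.0774 F [-0.4  0.1 -0.5]
[[2.2, -0.0, -1.2], [2.2, -0.0, -1.1], [2.3, -0.0, -1.1], [2.3, -0.0, -1.1], [2.3, -0.0, -1.1], [2.3, -0.0, -1.1], [2.3, -0.0, -1.1], [2.3, -0.0, -1.1], [2.3, -0.0, -1.1]]
err now to start [ 0.1  0.1 -0.2]
t 16.8667 pos [0.5591 0.0806 0.0774] zyaw -74.74 F [-0.36  0.1  -0.52] w 0.0194
delta tool mm [ 1.7  0.1 -1.1]
```

View pics/d4.png

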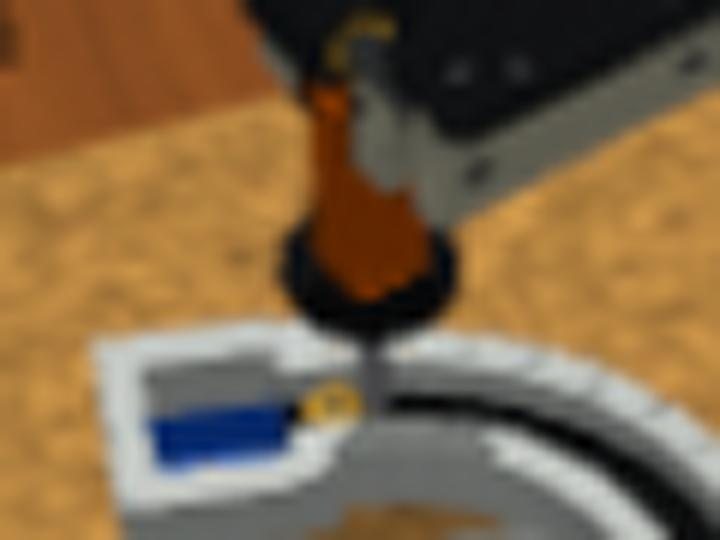

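carry_out(moves=[{"delta_pos": [2.2,0,-1.2],"roll": 0,"claw": 0},{"delta_pos": [2.2,0,-1.2],"roll": 0,"claw": 0},{"delta_pos": [2.3,0,-1.1],"roll": 0,"claw": 0},{"delta_pos": [2.3,0,-1.1],"roll": 0,"claw": 0},{"delta_pos": [2.3,0,-1.1],"roll": 0,"claw": 0},{"delta_pos": [2.3,0,-1.1],"roll": 0,"claw": 0},{"delta_pos": [2.3,0,-1.1],"roll": 0,"claw": 0},{"delta_pos": [2.3,0,-1.1],"roll": 0,"claw": 0},{"delta_pos": [1.5,0,-0.7],"roll": 0,"claw": 0},{"delta_pos": [0,0,0],"roll": 0,"claw": 0}])

```text
time_s: 17.75
eef_pos: [0.5374, 0.0847, 0.0774]
ee_rot: [[-0.965, -0.0, 0.263], [-0.263, 0.0, -0.965], [0.0, -1.0, -0.0]]
contact_force: [0.4, -0.0, -0.3]
width: 0.0195
```

```bash
python3 look.py s15 270;python3 -c "
from h import *
crop('s15',235,195,295,240,12,'d4')"
```

```text
t 17.75 pos [0.5374 0.0847 0.0774] zyaw -74.74 F [ 0.43 -0.01 -0.29] w 0.0195
delta tool mm [ 1.7  0.1 -0.8]
```

View pics/d4.png

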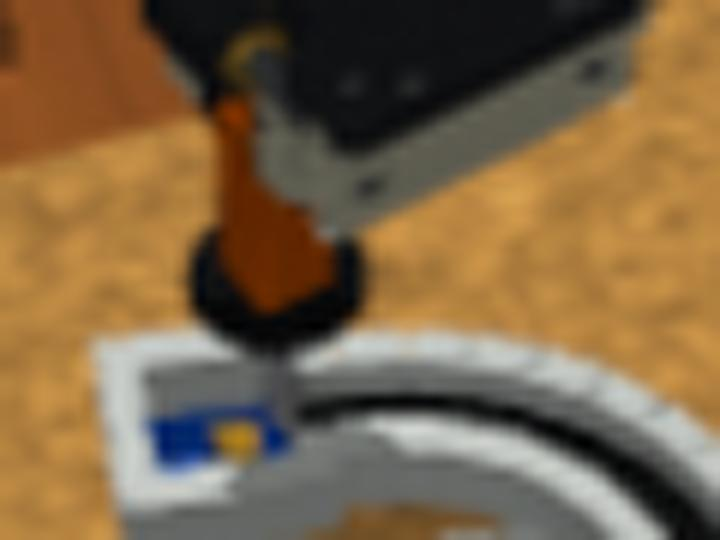

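The roller is on the blue floor at (238,440) in d4. Lifting straight up.

carry_out(moves=[{"delta_pos": [0,-3,0],"roll": 0,"claw": 0},{"delta_pos": [0,-6,0],"roll": 0,"claw": 0},{"delta_pos": [0,-10,0],"roll": 0,"claw": 0},{"delta_pos": [0,-12,0],"roll": 0,"claw": 0},{"delta_pos": [0,-12,0],"roll": 0,"claw": 0},{"delta_pos": [0,-12,0],"roll": 0,"claw": 0},{"delta_pos": [0,-12,0],"roll": 0,"claw": 0},{"delta_pos": [0,-12,0],"roll": 0,"claw": 0},{"delta_pos": [0,-4,0],"roll": 0,"claw": 0},{"delta_pos": [0,0,0],"roll": 0,"claw": 0}])

```text
time_s: 18.63
eef_pos: [0.5388, 0.085, 0.1622]
ee_rot: [[-0.965, 0.003, 0.263], [-0.263, 0.001, -0.965], [-0.003, -1.0, -0.0]]
contact_force: [-0.0, 0.2, -0.9]
width: 0.0194
```

```bash
python3 to.py .4658 .3102 .161; python3 -c "
from h import *
s=snap('side','s16');crop('s16',235,195,295,240,12,'d4')
st=manip.read_state();e=st['eef_pos']; print((np.array(proj(s,e-[0,0,.0653]))-[225,150]+.5)*8,(np.array(proj(s,e-[0,0,.0153]))-[225,150]+.5)*8)
crop('s16',225,150,305,215,8,'d5')"
```

```text
t 18.6333 pos [0.5388 0.085  0.1622] zyaw -74.74 F [-0.02  0.15 -0.87] w 0.0194
delta tool mm [  11.1    1.3 -236.4]
[267.20701763 487.02925136] [261.6199465  387.84708254]
```

View pics/d4.png

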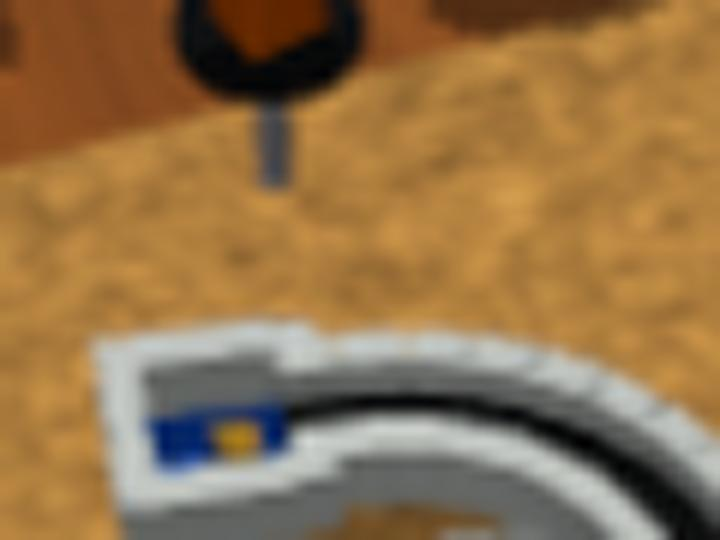

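View pics/d5.png

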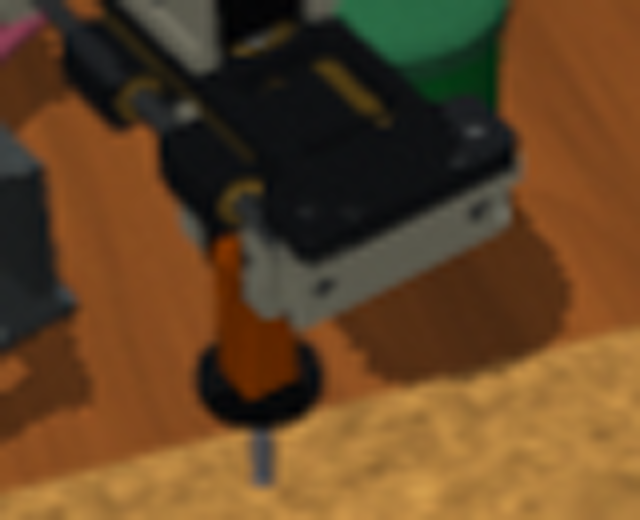

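The roller lies in the pocket. Now carrying the pick back over the fork.

carry_out(moves=[{"delta_pos": [0.5,0,-10],"roll": 0,"claw": 0},{"delta_pos": [1,0,-20],"roll": 0,"claw": 0},{"delta_pos": [1.5,0,-26],"roll": 0,"claw": 0},{"delta_pos": [1.5,0,-28],"roll": 0,"claw": 0},{"delta_pos": [1.5,0,-28],"roll": 0,"claw": 0},{"delta_pos": [1.5,0,-28],"roll": 0,"claw": 0},{"delta_pos": [1.5,0,-28],"roll": 0,"claw": 0},{"delta_pos": [1,0,-26],"roll": 0,"claw": 0},{"delta_pos": [1,0,-20],"roll": 0,"claw": 0},{"delta_pos": [0.5,0,-14],"roll": 0,"claw": 0}])

```text
time_s: 19.52
eef_pos: [0.4655, 0.3034, 0.1595]
ee_rot: [[-0.964, -0.001, 0.264], [-0.264, -0.001, -0.964], [0.001, -1.0, 0.001]]
contact_force: [0.1, 0.4, -0.2]
width: 0.0196
```

carry_out(moves=[{"delta_pos": [0,0,-8],"roll": 0,"claw": 0},{"delta_pos": [0,0,0],"roll": 0,"claw": 0},{"delta_pos": [0,0,0],"roll": 0,"claw": 0},{"delta_pos": [0,0,0],"roll": 0,"claw": 0}])

```text
time_s: 19.85
eef_pos: [0.4647, 0.3085, 0.1601]
ee_rot: [[-0.965, -0.0, 0.263], [-0.263, -0.001, -0.965], [0.001, -1.0, 0.0]]
contact_force: [-0.7, -0.1, -0.1]
width: 0.0195
```

```bash
python3 to.py .4658 .3102 .0903; python3 -c "
from h import *
s=snap('side','s17');crop('s17',185,120,245,195,9,'d4')"
```

```text
t 19.85 pos [0.4647 0.3085 0.1601] zyaw -74.78 F [-0.74 -0.11 -0.14] w 0.0195
delta tool mm [-1.5 69.8 -1.4]
```

View pics/d4.png

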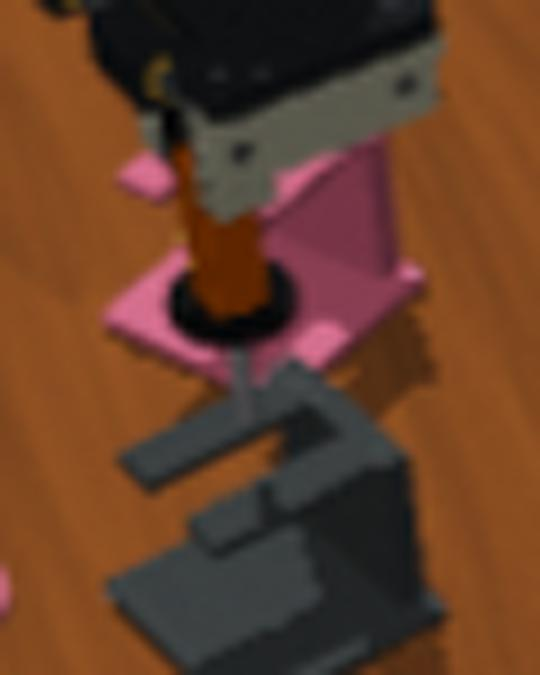

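carry_out(moves=[{"delta_pos": [-1.4,2,-1.4],"roll": 0,"claw": 0},{"delta_pos": [0,7,0],"roll": 0,"claw": 0},{"delta_pos": [0,9,0],"roll": 0,"claw": 0},{"delta_pos": [0,9,0],"roll": 0,"claw": 0},{"delta_pos": [0,9,0],"roll": 0,"claw": 0},{"delta_pos": [0,9,0],"roll": 0,"claw": 0},{"delta_pos": [0,9,0],"roll": 0,"claw": 0},{"delta_pos": [0,6,0],"roll": 0,"claw": 0},{"delta_pos": [0,4,0],"roll": 0,"claw": 0},{"delta_pos": [0,2,0],"roll": 0,"claw": 0}])

```text
time_s: 20.73
eef_pos: [0.4654, 0.3108, 0.0935]
ee_rot: [[-0.965, -0.001, 0.263], [-0.263, -0.001, -0.965], [0.001, -1.0, 0.001]]
contact_force: [-0.1, 0.6, -1.5]
width: 0.0196
```

carry_out(moves=[{"delta_pos": [0,1,0],"roll": 0,"claw": 0},{"delta_pos": [0,0.5,0],"roll": 0,"claw": 0},{"delta_pos": [0,0,0],"roll": 0,"claw": 0},{"delta_pos": [0,0,0],"roll": 0,"claw": 0}])

```text
time_s: 21.07
eef_pos: [0.4658, 0.3113, 0.0933]
ee_rot: [[-0.965, 0.001, 0.263], [-0.263, 0.001, -0.965], [-0.001, -1.0, -0.0]]
contact_force: [-0.0, 0.5, -1.2]
width: 0.0197
```

```bash
python3 to.py .4658 .3102 .0903; python3 -c "
from h import *
s=snap('side','s18');crop('s18',185,120,245,195,9,'d4')"
```

```text
t 21.0667 pos [0.4658 0.3113 0.0933] zyaw -74.74 F [-0.02  0.48 -1.17] w 0.0197
delta tool mm [0.3 3.  1. ]
```

View pics/d4.png

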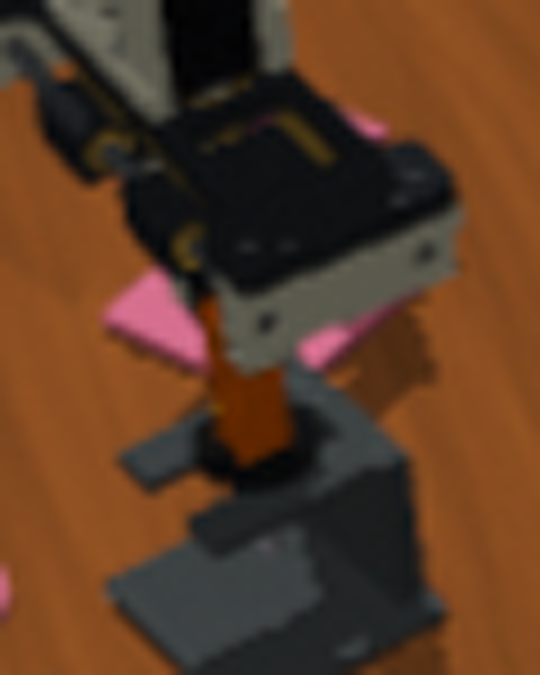

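carry_out(moves=[{"delta_pos": [0.3,1,1],"roll": 0,"claw": 0},{"delta_pos": [0,1,0],"roll": 0,"claw": 0},{"delta_pos": [0,0.6,0],"roll": 0,"claw": 0},{"delta_pos": [0,0,0],"roll": 0,"claw": 0},{"delta_pos": [0,0,0],"roll": 0,"claw": 0}])

```text
time_s: 21.53
eef_pos: [0.4657, 0.31, 0.0903]
ee_rot: [[-0.965, 0.0, 0.263], [-0.263, 0.0, -0.965], [-0.0, -1.0, 0.0]]
contact_force: [-0.8, 0.1, 0.0]
width: 0.0197
```

```bash
python3 to.py .4658 .3102 .0903
```

```text
t 21.5333 pos [0.4657 0.31   0.0903] zyaw -74.74 F [-0.84  0.13  0.04] w 0.0197
delta tool mm [-0.2  0.  -0.1]
```

We're back at the seat height and the pick's weight has gone off the wrist. Releasing.

carry_out(moves=[{"delta_pos": [0,0,0],"roll": 0,"claw": 0.24},{"delta_pos": [0,0,0],"roll": 0,"claw": 0.28},{"delta_pos": [0,0,0],"roll": 0,"claw": 0.35},{"delta_pos": [0,0,0],"roll": 0,"claw": 0.5},{"delta_pos": [0,0,0],"roll": 0,"claw": 0.8},{"delta_pos": [0,0,0],"roll": 0,"claw": 1},{"delta_pos": [0,0,0],"roll": 0,"claw": 1},{"delta_pos": [0,0,0],"roll": 0,"claw": 1},{"delta_pos": [0,0,0],"roll": 0,"claw": 1},{"delta_pos": [0,0,0],"roll": 0,"claw": 1}])

```text
time_s: 22.37
eef_pos: [0.4656, 0.31, 0.0903]
ee_rot: [[-0.965, -0.0, 0.263], [-0.263, 0.0, -0.965], [0.0, -1.0, -0.0]]
contact_force: [0.0, -0.1, -1.3]
width: 0.0712
```

carry_out(moves=[{"delta_pos": [0,0,0],"roll": 0,"claw": 1},{"delta_pos": [0,-4,0],"roll": 0,"claw": 1},{"delta_pos": [0,-8,0],"roll": 0,"claw": 1},{"delta_pos": [0,-12,0],"roll": 0,"claw": 1},{"delta_pos": [0,-14,0],"roll": 0,"claw": 1},{"delta_pos": [0,-14,0],"roll": 0,"claw": 1},{"delta_pos": [0,-14,0],"roll": 0,"claw": 1},{"delta_pos": [0,-14,0],"roll": 0,"claw": 1},{"delta_pos": [0,-14,0],"roll": 0,"claw": 1},{"delta_pos": [0,-14,0],"roll": 0,"claw": 1}])

```text
time_s: 23.2
eef_pos: [0.4657, 0.31, 0.2]
ee_rot: [[-0.965, 0.001, 0.263], [-0.263, 0.001, -0.965], [-0.001, -1.0, -0.0]]
contact_force: [-0.3, 0.5, -0.4]
width: 0.0874
```

carry_out(moves=[{"delta_pos": [0,-6,-20],"roll": 0,"claw": 1},{"delta_pos": [0,0,-28],"roll": 0,"claw": 1},{"delta_pos": [0,0,-28],"roll": 0,"claw": 1},{"delta_pos": [0,0,-28],"roll": 0,"claw": 1},{"delta_pos": [0,0,-28],"roll": 0,"claw": 1},{"delta_pos": [0,0,-28],"roll": 0,"claw": 1},{"delta_pos": [0,0,-20],"roll": 0,"claw": 1},{"delta_pos": [0,0,-10],"roll": 0,"claw": 1},{"delta_pos": [0,0,0],"roll": 0,"claw": 1},{"delta_pos": [0,0,0],"roll": 0,"claw": 1}])

```text
time_s: 24.03
eef_pos: [0.4155, 0.4931, 0.2042]
ee_rot: [[-0.965, -0.0, 0.264], [-0.264, -0.001, -0.965], [0.0, -1.0, 0.0]]
contact_force: [0.6, -0.5, 0.0]
width: 0.0874
```

```bash
python3 -c "
from h import *
a=snap('side','s19');b=snap('top','t19')
k=[cv2.resize(cv2.imread('pics/'+f+'.png')[y:y+70,x:x+80],None,fx=5,fy=5,interpolation=cv2.INTER_CUBIC) for f,x,y in(('s19',170,135),('t19',130,215),('s19',235,200),('t19',245,185))]
cv2.imwrite('pics/end.png',np.vstack([np.hstack(k[:2]),np.hstack(k[2:])])[:600,:800] if 0 else cv2.resize(np.vstack([np.hstack(k[:2]),np.hstack(k[2:])]),(680,595)))
st=manip.read_state();print(st['time_s'],st['eef_pos'],st['contact_force'],np.abs(st['qvel']).max())"
```

```text
24.1333 [0.41590958 0.49234546 0.2044736 ] [ 0.14988559  0.1215759  -0.0338323 ] 0.006218853870671225
```

View pics/end.png

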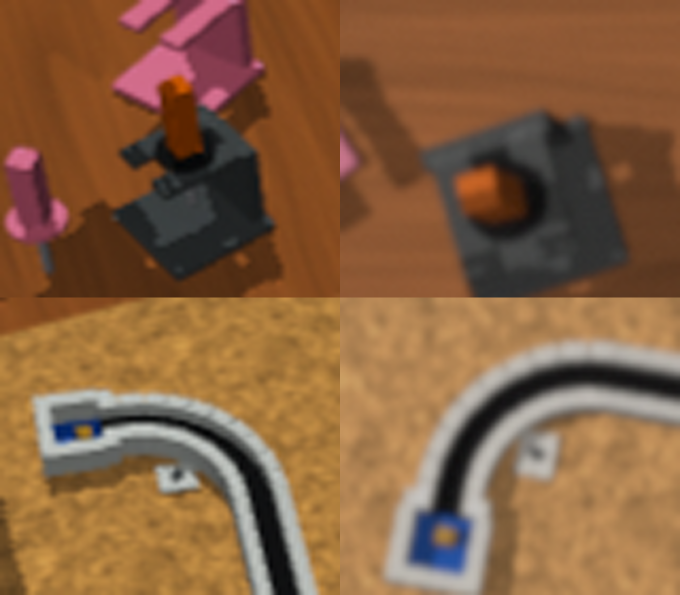

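View pics/t19.png

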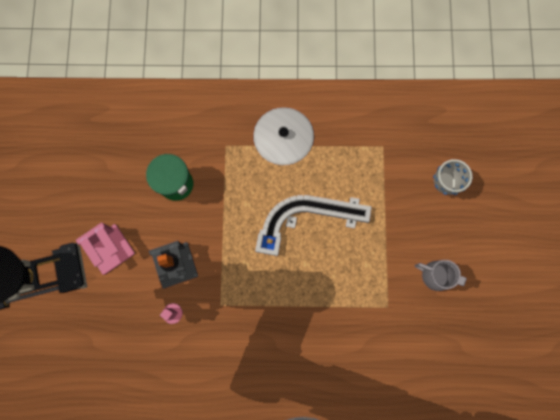

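The final pictures show the pick upright in its fork (top 165,261), the roller on the blue pocket floor (top 269,241), and the bystanders where they were. The gripper touches nothing.

```bash
python3 -c "
from plant import manip
print(manip.finish_job())"
```

```text
the job is handed in; nothing more can be done
None
```

I handed the job in at about 24 s. The roller lies in the blue pocket, and the orange-handled pick hangs upright in the dark fork with the gripper open and clear of it.

- **Pick-up and start:** I gripped the orange handle with 30 N and lowered the tip into the groove at the closed end. I kept it about 2 mm above the groove floor.
- **Push:** I guided it along the straight and round the bend at about 3 cm/s. Readings between moves stayed within about 2 N. The pick stopped about 2 mm past the mouth by my estimate, and the roller dropped in.
- **Return:** I carried the pick back to where I had taken it and released it once its weight was off the wrist.
- **Last checks:** both cameras show the roller on the pocket floor and the pick upright in the fork. In the top view the jug, canister, cup and pan lid are where they were. The wrist force reads about zero.
- **What disagreed:** the two cameras differed by about 2 mm on the rail pose, and the shank showed about 1.8 mm left of the nominal tool axis. I allowed for both, and the tip had room in the groove.
- **Refused calls:** two early move calls were refused for missing fields; nothing moved.

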